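# Make up the coil-soldering kit tray

## Task

Make up the kit in the low wooden tray on the right-hand table: stand the wound core that has the copper tail in the small round recess, the larger spool (the one with copper wire) in the square recess, and the flux tin, lid up, in the large round recess, each upright and sitting right down on the floor of its recess. The plain bare tube, the smaller spool of white thread and the glue bottle do not belong to the kit: leave them standing where they are (the cores in the big crate are other stock).

Things in the scene. Friction and masses are not known exactly. Their poses are not given: they have to be found in the camera images.
- wound_core_mid (a point): wound core with a copper tail: tan paper-wrapped upright cylinder, 32 mm diameter, body 55 mm tall, with a copper-coloured pin and thin wire tail that rise on top to 81 mm above its foot (grip the body at or below its middle). This point is on its axis, half-way up the body, 27.5 mm above its foot; z is up. It goes into the small round recess. It stands on one of the two table tops, on either side of the gap.
- wire_spool_mid (a point): larger spool: black flanges, orange copper wire, axis upright; flanges about 51 mm diameter, 36 mm tall in all (a thin wire end sticks out some 20 mm at one side). Grip across the flanges, in the upper half. This point is on its axis, half-way up, 18 mm above its foot; z is up. It goes into the square recess. It stands on one of the two table tops, on either side of the gap.
- tin_mid (a point): round flux tin with a red lid on a silver base, 59 mm diameter, 23 mm tall; lid fixed on. This point is on its axis, half-way up, 11.5 mm above its foot; z is up. It goes into the large round recess. It stands on one of the two table tops, on either side of the gap.
- bare_tube_mid (a point): look-alike that stays: plain bare brown tube, 33 mm diameter, 36 mm tall, with an open 22 mm bore and no copper on top. This point is on its axis, half-way up, 18 mm above its foot. It stands on one of the two table tops, on either side of the gap.
- thread_spool_mid (a point): look-alike that stays: smaller spool, black flanges, white thread, axis upright; flanges about 43 mm diameter, 26 mm tall. This point is on its axis, half-way up, 13 mm above its foot. It stands on one of the two table tops, on either side of the gap.
- nest_core_floor (a point): small round recess, 50 mm diameter, for the wound core: in one of three grey 83 mm square plates with cork-brown recess floors, in a row 84 mm apart (order varies) in a low wood tray, 92 x 262 mm, fixed on the right-hand table; behind it is the green crate, wall 85 mm high. Plate top 12 mm above the table. This point: centre of the recess floor, 6 mm above the table; x runs across the row, y along it, z up.
- nest_spool_floor (a point): square recess, 67 x 67 mm, for the larger spool: in one of three grey 83 mm square plates with cork-brown recess floors, in a row 84 mm apart (order varies) in a low wood tray, 92 x 262 mm, fixed on the right-hand table; behind it is the green crate, wall 85 mm high. Plate top 12 mm above the table. This point: centre of the recess floor, 6 mm above the table; x runs across the row, y along it, z up.
- nest_tin_floor (a point): large round recess, 73 mm diameter, for the flux tin: in one of three grey 83 mm square plates with cork-brown recess floors, in a row 84 mm apart (order varies) in a low wood tray, 92 x 262 mm, fixed on the right-hand table; behind it is the green crate, wall 85 mm high. Plate top 12 mm above the table. This point: centre of the recess floor, 6 mm above the table; x runs across the row, y along it, z up.
- glue_bottle: bystander that stays: standing squeeze bottle of glue, white with a red nozzle, 44 mm diameter, 129 mm tall, on the right-hand table beyond the right end of the tray (as seen from the robot). Origin at the centre of its foot.

How it is judged:
At the end, for the whole second after the job is handed in: The wound core is in the small round recess, the larger (copper wire) spool in the square recess and the flux tin in the large round recess, each within 13 mm of the recess's centre, within 3 mm of resting on the recess floor, within 0.12 rad of upright and at rest (horizontal distance between wound_core_mid and nest_core_floor below 0.013 m and z of wound_core_mid in the frame of nest_core_floor between 0.0245 and 0.0305 m and angle between each of wound_core_mid, wire_spool_mid, tin_mid's own z axis and vertical below 0.12 rad and linear speed of each of wound_core, wire_spool, tin below 0.01 m/s and horizontal distance between wire_spool_mid and nest_spool_floor below 0.013 m and z of wire_spool_mid in the frame of nest_spool_floor between 0.015 and 0.021 m and horizontal distance between tin_mid and nest_tin_floor below 0.013 m and z of tin_mid in the frame of nest_tin_floor between 0.0085 and 0.0145 m); the robot touches nothing.
It fails at once if the bare tube is moved more than 20 mm or tipped (distance of bare_tube_mid from where it was at the start of the episode above 0.02 m or angle between bare_tube_mid's own z axis and vertical above 0.3 rad).
It fails at once if the thread spool is moved more than 20 mm or tipped (distance of thread_spool_mid from where it was at the start of the episode above 0.02 m or angle between thread_spool_mid's own z axis and vertical above 0.3 rad).
It fails at once if the glue bottle is moved more than 20 mm or tipped (distance of glue_bottle from where it was at the start of the episode above 0.02 m or angle between glue_bottle's own z axis and vertical above 0.3 rad).
It also fails if it takes over 88 s, if anything falls off the work surface, if the arm or the gripper's body presses on something with over 40 N, if the wrist force passes 120 N, or if a joint passes its speed limit or range.

## Robot

A 6-joint arm with a two-finger parallel gripper is mounted at the origin on a cart in front of the work surface, level with it; the furniture and walls round the work are solid. World frame = base frame: x ahead of the robot, y to its left, z up, the work surface at z = 0. Lengths are in m, angles in rad, forces in N, time in s.
With the tool pointing down it reaches from about 0.35 to 0.775 m from the base axis. Payload 7.3 kg.
Tool frame: the origin (TCP) lies midway between the tips of the shut fingers; the grasp point (between the pads) lies 19 mm behind it (robot.tcp_to_grasp is the distance from the TCP to the grasp point, in m); x points along the fingers, z is the direction in which the jaws open and shut, and the axes are right-handed (so a half turn about x gives the same grasp; the last joint's range is limited). The gripper opens to 92 mm and grips with 3 to 60 N. Pads are 19 mm wide; open, the fingers measure 130 mm over their backs; the gripper's body (75 mm by 190 mm) begins 47 mm behind the grasp point.
Start: joints at [-1.369, 0.342, 1.524, -0, 1.275, -0.146], TCP at [0.179, -0.494, 0.227] pointing down, gripper open.
Joint ranges: [-2.53, 2.53], [-0.77, 2.02], [0.04, 2.7], [-1, 4.14], [0.28, 2.66], [-3.11, 3.11]. Speed limits (rad/s): [2.57, 2.57, 3.14, 3.14, 3.14, 3.14].

## Interface

Orientations are given as [roll, pitch, yaw] about the fixed x, y, z axes, in that order (R = Rz(yaw) Ry(pitch) Rx(roll)).
In Python, from cell import robot gives the robot as it stands.
- The arm moves only by the tool move_arm, never from a script. Its argument "deltas" is a list of rows, each an object with "dp": the shift along the tool's x, y, z in m, a list of three; "turn": the turn, a rotation vector about the tool's x, y, z in degrees, a list of three. A call has 1 to 10 rows; each row is the pose to reach, as a shift and turn from the pose commanded when the call began, along the tool's axes at that moment; what a row does not reach only later rows make up. A row lasts 1/10 s, in which the tool goes at most 50 mm and 8.59 degrees, less where a joint would pass 70% of its speed; a pose out of reach is approached as far as the arm can. A call with a gripper value outside its range is refused whole. "hand" is the finger opening in m, from 0 to 0.0918, set as the call begins (left out, the last holds). The fingers move at their own pace and stop on an object; "squeeze" is the grip in N (left out, the last holds). Time passes only in rows, so rows that repeat a pose let the fingers close. It gives the time, the measured TCP pose, the force and the opening at its end, in the units of the state.
- robot.observe(): the state, without advancing time (a new reading comes with each control period).
- robot.read_camera(name): name is "scene" or "top"; returns (picture, depth): 384x512x3 uint8, red, green, blue; 384x512 float32, m along the optical axis (not along the pixel's ray), 0 where there is no reading.
- robot.camera_info(name): a dict with "fx", "fy", "cx", "cy" (pixels), "k1" (the pictures are not rectified: a ray, as slopes to the right and down, at radius r is drawn at 1 + k1 r^2 times it, then the intrinsics apply), "R" (3x3) and "t" (3): a world point X has camera coordinates R X + t. Camera axes: x right, y down, z forward; pixel columns grow to the right and rows downward; lengths in m; the calibration is good to about 2 mm. A picture is of the moment at which its call begins. camera_info takes no time and is no camera call.
- robot.hand_in(): hands the job in, once; it reports no verdict.
The state is a dict: "time": time; "qpos": joint angles; "qvel": joint speeds; "joint_efforts": joint torques, N m; "tool_pos": TCP position; "tool_rot": TCP orientation; "contact_force": force on the tool from outside, world axes, zero at the start; "torque": the same for the moment, N m; "opening": finger opening in m.
Only numpy, scipy, OpenCV 4.12 (cv2) and the standard library are available. Lean on these libraries where they do the work, as an engineer would, in place of code of your own. Each camera call takes 0.05 s, during which the arm holds its last target.

## Working session

There is one attempt and no reset: what is moved stays moved. The work goes in short steps, Python scripts to look and compute and a tool call to move; the robot and the scene stay as the last step left them, time stands still between calls to the robot, and variables do not carry over. Pictures are saved under pics/ and viewed, and the job is handed in when it is done.

Besides the shell and the picture viewer there is one more tool, called after "Request:" as name(argument=value, ...), one argument or row to a line, values as JSON. move_arm: Moves the arm, as the interface text tells. Its arguments: {"type":"object","properties":{"deltas":{"type":"array"},"hand":{"type":"number"},"squeeze":{"type":"number"}},"required":["deltas"]}

```bash
mkdir -p pics; ls; cat > h.py <<'E'
import numpy as np,cv2
from cell import robot
E
python3 - <<'E'
from h import *
o=robot.observe();print(o)
for n in("scene","top"):
    im,d=robot.read_camera(n);cv2.imwrite(f"pics/{n}0.png",im[:,:,::-1]);np.savez(f"pics/{n}0.npz",im=im,d=d)
    print(n,robot.camera_info(n))
E
```

```text
pics
{'time': 0.0, 'qpos': array([-1.36900663e+00,  3.42728063e-01,  1.52500569e+00,  6.77827597e-06,
        1.27539392e+00, -1.46013718e-01]), 'qvel': array([-0.00088628,  0.00078029,  0.00016016,  0.00166235,  0.00277691,
       -0.00111771]), 'joint_efforts': array([-6.54166506e-04, -4.31235266e+01, -2.44218528e+01,  7.18268403e-02,
        5.61814138e-02, -1.12017840e-04]), 'tool_pos': array([ 0.17887262, -0.49316253,  0.22604615]), 'tool_rot': array([2.99135643, 1.5692613 , 1.76836154]), 'contact_force': array([ 0.06160416, -0.05745766,  0.53913655]), 'torque': array([-0.01187899,  0.0307365 ,  0.0513272 ]), 'opening': 0.09183234000342558}
scene {'fx': 399.3740788034506, 'fy': 399.3740788034506, 'cx': 251.91689341129367, 'cy': 181.0037539316075, 'k1': -0.07964368572974567, 'R': array([[-0.53624261, -0.84402124,  0.00848549],
       [-0.52222124,  0.32385782, -0.78892401],
       [ 0.66312053, -0.42748598, -0.61443218]]), 't': array([0.21146378, 0.31411919, 0.89198292])}
top {'fx': 419.2386347582291, 'fy': 419.2386347582291, 'cx': 252.4611201951871, 'cy': 194.74909319557634, 'k1': -0.09577695534125112, 'R': array([[ 0.02654223, -0.99942191,  0.02124531],
       [-0.9963237 , -0.02817971, -0.08090113],
       [ 0.08145305, -0.01901991, -0.99649568]]), 't': array([-0.06751096,  0.44650489,  1.50444603])}
```

View pics/scene0.png

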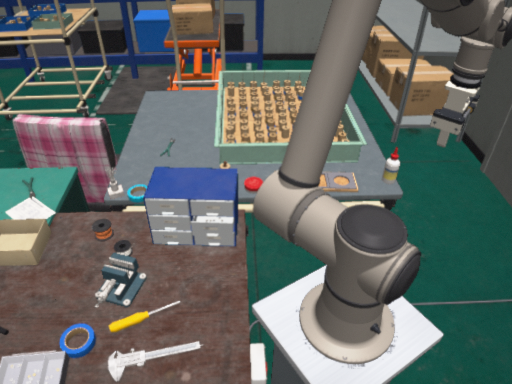

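View pics/top0.png

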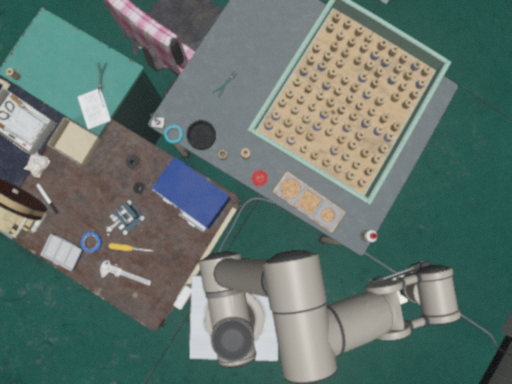

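```bash
python3 - <<'E'
from h import *
im=np.load("pics/top0.npz")['im'][:,:,::-1]
cv2.imwrite("pics/t1.png",cv2.resize(im[110:250,200:390],None,fx=4,fy=4,interpolation=cv2.INTER_CUBIC))
cv2.imwrite("pics/t2.png",cv2.resize(im[110:250,90:250],None,fx=4,fy=4,interpolation=cv2.INTER_CUBIC))
im=np.load("pics/scene0.npz")['im'][:,:,::-1]
cv2.imwrite("pics/s1.png",cv2.resize(im[140:260,80:280],None,fx=4,fy=4,interpolation=cv2.INTER_CUBIC))
E
```

```text
(no output)
```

View pics/t1.png

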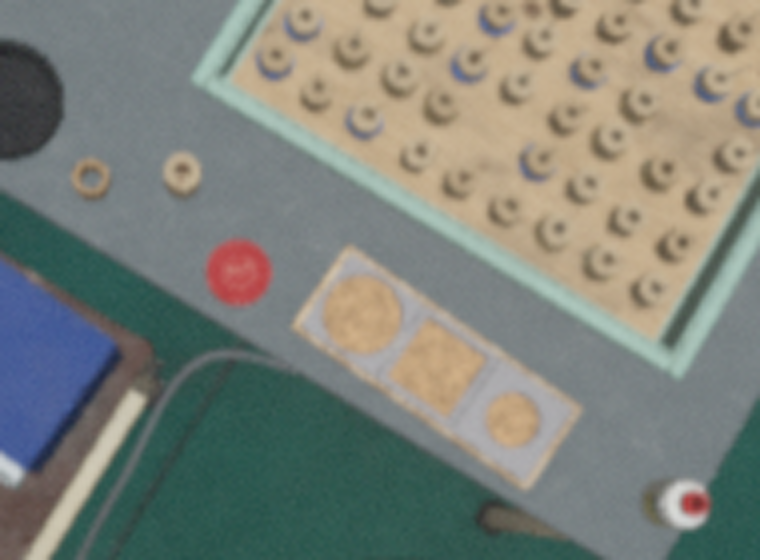

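View pics/t2.png

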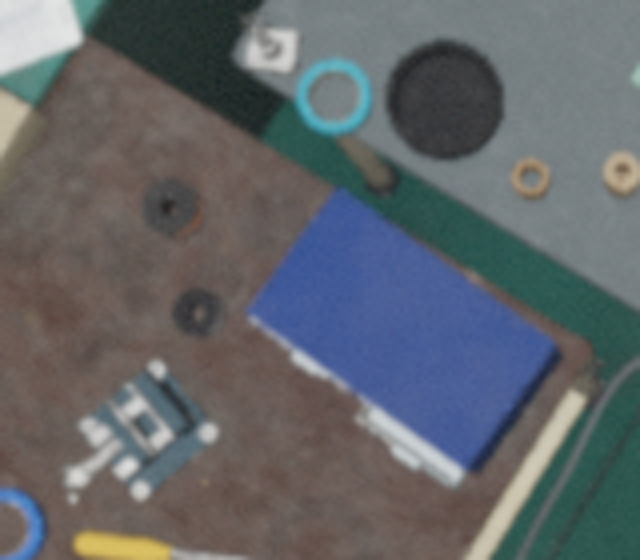

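View pics/s1.png

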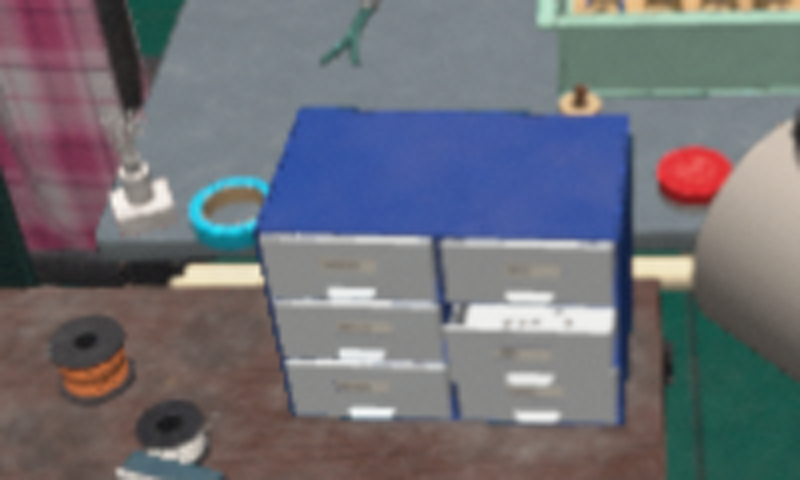

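```bash
cat >> h.py <<'E'
def ray(n,uv):
    c=robot.camera_info(n);R=np.array(c['R']);t=np.array(c['t'])
    uv=np.atleast_2d(uv).astype(float)
    xd=(uv-[c['cx'],c['cy']])/[c['fx'],c['fy']]
    K=np.eye(3);x=cv2.undistortPoints(xd[:,None,:],K,np.array([c['k1'],0,0,0.]),P=K)[:,0] if False else None
    x=xd.copy()
    for _ in range(20): x=xd/(1+c['k1']*(x**2).sum(1,keepdims=True))
    return -R.T@t,np.c_[x,np.ones(len(x))]@R
def onz(n,uv,z):
    C,d=ray(n,uv);return C+d*((z-C[2])/d[:,2])[:,None]
def proj(n,X):
    c=robot.camera_info(n);p=np.atleast_2d(X)@np.array(c['R']).T+c['t'];x=p[:,:2]/p[:,2:];x=x*(1+c['k1']*(x**2).sum(1,keepdims=True))
    return x*[c['fx'],c['fy']]+[c['cx'],c['cy']]
def cloud(n,d):
    v,u=np.mgrid[:384,:512];C,r=ray(n,np.c_[u.ravel(),v.ravel()])
    X=C+r*d.ravel()[:,None];X[d.ravel()==0]=np.nan;return X.reshape(384,512,3)
E
python3 - <<'E'
from h import *
for n in("top","scene"):
    f=np.load(f"pics/{n}0.npz");X=cloud(n,f['d']);np.save(f"pics/{n}0X.npy",X)
X=np.load("pics/top0X.npy")
for nm,(u,v) in dict(tin=(260,178),core=(245,153),tube=(222,154),spool=(133,162),thread=(139,188),rt=(289,187),rs=(310,202),rc=(328,215),cratewall=(266,134),org=(190,190),table=(240,170),brown=(150,160),glue=(371,236),stand=(115,205),vise=(126,215),ctable=(215,175),arm=(240,270)).items():
    w=X[v-1:v+2,u-1:u+2].reshape(-1,3);print(nm,np.nanmedian(w,0).round(3),'zmax',np.nanmax(w[:,2]).round(3))
# masks
im=np.load("pics/top0.npz")['im'];hsv=cv2.cvtColor(im,cv2.COLOR_RGB2HSV)
def blobs(name,m,box,z,amin=20,n="top"):
    x0,y0,x1,y1=box;k=np.zeros(m.shape,np.uint8);k[y0:y1,x0:x1]=m[y0:y1,x0:x1]
    cs,_=cv2.findContours(k,cv2.RETR_EXTERNAL,cv2.CHAIN_APPROX_NONE)
    for c in cs:
        a=cv2.contourArea(c)
        if a<amin: continue
        r=cv2.minAreaRect(c);M=cv2.moments(c);ce=(M['m10']/a,M['m01']/a)
        P=onz(n,c[:,0,:],z)[:,:2];w=cv2.minAreaRect(P.astype(np.float32))
        print(name,'px',np.round(ce,1),'world',onz(n,ce,z)[0].round(4),'rect ctr',np.round(w[0],4),'size',np.round(w[1],3),round(w[2],1))
H,S,V=[hsv[...,i].astype(int) for i in range(3)]
blobs('tin',(((H<8)|(H>172))&(S>120)),(245,165,275,192),.023)
tan=(H>8)&(H<28)&(S>60)
blobs('core',tan&(V>110),(234,142,256,166),.055)
blobs('tube',tan,(212,144,233,166),.036)
blobs('cork',(H>8)&(H<28)&(S>75)&(V>120),(273,170,345,235),.006)
blobs('spool',V<75,(120,148,146,176),.036)
blobs('thread',V<75,(130,176,150,200),.026)
E
```

```text
tin [ 0.51  -0.081  0.025] zmax 0.032
core [ 0.597 -0.024  0.028] zmax 0.069
tube [ 0.598  0.062 -0.001] zmax 0.002
spool [0.559 0.39  0.003] zmax 0.034
thread [0.463 0.363 0.   ] zmax 0.03
rt [ 0.481 -0.189  0.009] zmax 0.017
rs [ 0.428 -0.268  0.007] zmax 0.009
rc [ 0.382 -0.335  0.008] zmax 0.014
cratewall [ 0.674 -0.099  0.017] zmax 0.082
org [0.446 0.153 0.165] zmax 0.169
table [ 0.54  -0.007 -0.002] zmax 0.006
brown [ 0.568  0.328 -0.   ] zmax 0.002
glue [ 0.31  -0.469  0.102] zmax 0.109
stand [ 0.398  0.451 -0.001] zmax 0.004
vise [0.362 0.405 0.009] zmax 0.013
ctable [ 0.613  0.138 -0.74 ] zmax -0.736
arm [ 0.223 -0.02   0.51 ] zmax 0.517
tin px [259.2 177.8] world [ 0.5105 -0.0779  0.023 ] rect ctr [ 0.5097 -0.0774] size [0.051 0.051] 1.7
tube px [222.3 154.1] world [0.5913 0.0581 0.036 ] rect ctr [0.5916 0.0593] size [0.029 0.029] 1.7
cork px [327.7 214.5] world [ 0.3844 -0.334   0.006 ] rect ctr [ 0.3842 -0.3333] size [0.04  0.041] 1.4
cork px [308.8 201.4] world [ 0.4306 -0.2631  0.006 ] rect ctr [ 0.4304 -0.2631] size [0.061 0.061] 56.1
cork px [290.1 188.3] world [ 0.4771 -0.1934  0.006 ] rect ctr [ 0.4763 -0.1948] size [0.063 0.063] 1.2
spool px [132.1 160.9] world [0.5576 0.3847 0.036 ] rect ctr [0.5557 0.3836] size [0.027 0.039] 17.0
thread px [138.7 187.5] world [0.4623 0.3581 0.026 ] rect ctr [0.463  0.3585] size [0.035 0.039] 65.9
```

```bash
python3 - <<'E'
from h import *
im=np.load("pics/top0.npz")['im'];hsv=cv2.cvtColor(im,cv2.COLOR_RGB2HSV)
print(im[146:162,238:254,0]); 
g=cv2.cvtColor(im,cv2.COLOR_RGB2GRAY)
print(g[150:174,120:146])
a=cv2.resize(im[140:175,210:262,::-1],None,fx=8,fy=8,interpolation=cv2.INTER_CUBIC)
b=cv2.resize(im[145:180,110:160,::-1],None,fx=8,fy=8,interpolation=cv2.INTER_CUBIC)
sc=np.load("pics/scene0.npz")['im'][215:250,80:130,::-1];c=cv2.resize(sc,None,fx=8,fy=8,interpolation=cv2.INTER_CUBIC)
cv2.imwrite("pics/z1.png",np.hstack([b,c])); cv2.imwrite("pics/z2.png",a)
X=np.load("pics/top0X.npy")
# organizer and crate heights
m=(X[...,2]>.12)&(X[...,2]<.2);m[:, :150]=0;m[:,240:]=0;m[:155]=0;m[230:]=0
P=X[m][:,:2];print('org corners',cv2.boxPoints(cv2.minAreaRect(P.astype(np.float32))).round(3),np.nanmedian(X[m][:,2]))
H,S,V=[hsv[...,i].astype(int) for i in range(3)]
for p in [(249,130),(370,204)]: print('crate corner',onz("top",p,.085).round(3))
d=np.array([.55,.835]);nn=np.array([d[1],-d[0]])
w=onz("top",[(249,130),(260,137),(310,167),(370,200)],.085)[:,:2];print('across offset crate',(w@nn).round(3),'tray',(np.array([[.3843,-.3337],[.4305,-.2631],[.4767,-.194]])@nn).round(3),'tin',np.array([.51,-.0777])@nn)
print('scene proj core',proj("scene",[[.59,-.027,.055],[.59,-.027,.08]]))
from scipy.spatial.transform import Rotation as Ro
o=robot.observe();print(Ro.from_euler('xyz',o['tool_rot']).as_matrix().round(3))
E
```

```text
[[121 118 122 123 120 120 119 124 121 121 121 121 120 119 121 122]
 [123 123 123 123 126 130 132 136 136 128 123 121 120 121 121 120]
 [124 123 123 124 136 154 165 170 165 155 136 125 122 121 123 122]
 [124 126 123 135 158 176 183 184 181 177 161 136 125 122 122 122]
 [122 120 126 150 178 183 175 170 173 183 179 155 129 119 121 117]
 [121 120 134 165 182 173 145 132 144 168 184 173 139 121 121 119]
 [120 124 136 173 182 164 130 121 127 157 186 181 138 121 118 120]
 [120 120 136 172 185 175 158 150 158 169 187 182 140 120 120 120]
 [116 121 133 164 182 183 171 166 178 185 191 175 138 120 121 119]
 [118 121 123 140 169 181 177 177 186 189 184 157 128 119 118 119]
 [121 121 119 118 138 161 170 180 185 173 157 130 119 121 121 121]
 [118 123 121 119 115 128 144 155 159 141 122 115 116 118 121 119]
 [121 123 125 122 115 110 115 120 126 114 110 114 119 121 120 119]
 [122 126 125 127 119 113 110 110 108 111 113 116 122 121 116 119]
 [123 123 124 126 125 120 115 116 113 115 119 118 120 120 118 119]
 [124 121 124 124 127 125 118 119 117 117 118 120 120 122 120 120]]
[[100  99  93  92  89  91  
[... 2301 characters left out ...]
93  96  97 101  99 100  94  97  98
   97  99  93  95  96  95  98 104]
 [ 90  90  92  92  94  93  88  91  94  95  94  94  97 102 101 100  98  92
   95  92  93  95  96  98 100 105]
 [ 91  89  94  91  88  89  91  91  94  91  95  91 101 102 100  98  95  95
   91  90  93  92  96  95  98 101]]
org corners [[0.317 0.102]
 [0.432 0.024]
 [0.559 0.212]
 [0.444 0.29 ]] 0.16502578814273217
crate corner [[ 0.671 -0.036  0.085]]
crate corner [[ 0.422 -0.468  0.085]]
across offset crate [0.58  0.582 0.595 0.621] tray [0.504 0.504 0.505] tin 0.46858500000000003
scene proj core [[226.06371243 166.40110184]
 [225.81607891 159.9026791 ]]
[[-0.     0.94   0.341]
 [ 0.001  0.341 -0.94 ]
 [-1.     0.    -0.001]]
```

View pics/z1.png

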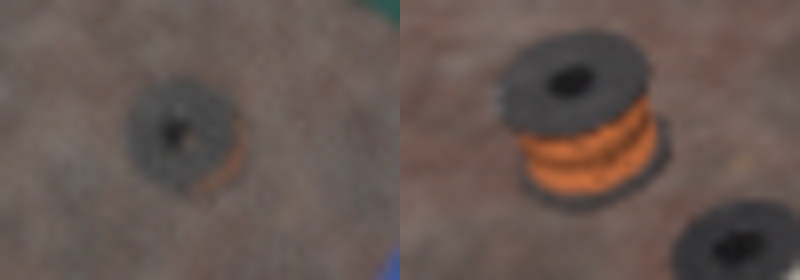

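View pics/z2.png

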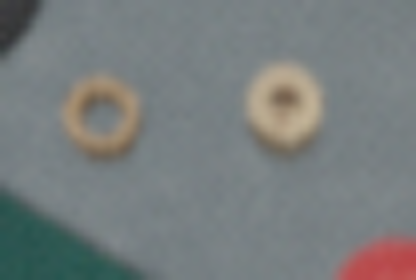

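```bash
cat >> h.py <<'E'
from scipy.spatial.transform import Rotation as Ro
def plan(target,jaw_deg):
    """tool down, jaw axis (tool z) at jaw_deg from world x; prints delta in tool axes from measured pose"""
    o=robot.observe();R=Ro.from_euler('xyz',o['tool_rot'])
    best=None
    a=np.radians(jaw_deg);z=np.array([np.cos(a),np.sin(a),0]);x=np.array([0,0,-1.]);y=np.cross(z,x)
    T=Ro.from_matrix(np.c_[x,y,z])
    dp=R.inv().apply(np.array(target)-o['tool_pos']);tv=(R.inv()*T).as_rotvec(degrees=True)
    print('t',round(o['time'],2),'pos',o['tool_pos'].round(4),'jaw',np.degrees(np.arctan2(*R.as_matrix()[[1,0],2])).round(1),'q',o['qpos'].round(2),'op',round(o['opening'],4),'F',o['contact_force'].round(1))
    print(' dp',dp.round(4),'turn',tv.round(1))
E
python3 - <<'E'
from h import *
print('core',onz("top",(245.2,151.9),.055),onz("scene",(225,165.8),.055))
print('spool',onz("top",(132.6,161.5),.036),onz("scene",(101.4,224.8),.036))
print('tin scene s1', onz("scene",(80+696/4-.4,140+173/4-.4),.023))
for j in(56.6,-123.4): plan([.51,-.0777,.2],j)
E
```

```text
core [[ 0.5982947  -0.02449022  0.055     ]] [[ 0.59460426 -0.02573971  0.055     ]]
spool [[0.55536487 0.3826621  0.036     ]] [[0.55636148 0.38349984 0.036     ]]
tin scene s1 [[ 0.50743583 -0.07785078  0.023     ]]
t 0.1 pos [ 0.1789 -0.4932  0.2261] jaw -70.1 q [-1.37  0.34  1.52  0.    1.28 -0.15] op 0.0916 F [0.5 0.1 0.3]
 dp [ 0.0266  0.4529 -0.2777] turn [-1.267e+02 -0.000e+00 -1.000e-01]
t 0.1 pos [ 0.1789 -0.4932  0.2261] jaw -70.1 q [-1.37  0.34  1.52  0.    1.28 -0.15] op 0.0916 F [0.5 0.1 0.3]
 dp [ 0.0266  0.4529 -0.2777] turn [53.3 -0.1  0. ]
```

Request:
move_arm(
  deltas=[
    {"dp":[0.003,0.045,-0.028],"turn":[1,0,0]},
    {"dp":[0.005,0.09,-0.055],"turn":[2,0,0]},
    {"dp":[0.008,0.135,-0.083],"turn":[3,0,0]},
    {"dp":[0.01,0.18,-0.11],"turn":[4,0,0]},
    {"dp":[0.013,0.225,-0.138],"turn":[5,0,0]},
    {"dp":[0.016,0.27,-0.165],"turn":[6,0,0]},
    {"dp":[0.019,0.315,-0.193],"turn":[7,0,0]},
    {"dp":[0.021,0.36,-0.22],"turn":[8,0,0]},
    {"dp":[0.024,0.405,-0.248],"turn":[9,0,0]},
    {"dp":[0.0266,0.453,-0.278],"turn":[10,0,0]},
  ],
  hand=0.078,
)

```text
time: 1.1
tool_pos: [0.491, -0.1012, 0.2014]
tool_rot: [-1.511, 1.57, -2.909]
contact_force: [0.2, -0.7, -0.1]
opening: 0.078
```

```bash
python3 -c "
from h import *
plan([.5095,-.0778,.010],-80)"
```

```text
t 1.1 pos [ 0.491  -0.1012  0.2014] jaw -80.1 q [-0.36  0.32  1.63 -0.    1.19  1.04] op 0.078 F [ 0.2 -0.7 -0.1]
 dp [ 0.1913  0.0223 -0.0198] turn [-0.1  0.   0. ]
```

Request:
move_arm(
  deltas=[
    {"dp":[0,0,0],"turn":[0,0,0]},
    {"dp":[0,0,0],"turn":[0,0,0]},
    {"dp":[0,0,0],"turn":[0,0,0]},
  ],
)

```text
time: 1.4
tool_pos: [0.4896, -0.1037, 0.2014]
tool_rot: [-1.5, 1.57, -2.898]
contact_force: [-0.0, 1.1, -0.0]
opening: 0.0781
```

```bash
python3 -c "
from h import *
plan([.5095,-.0778,.010],-80)"
```

```text
t 1.4 pos [ 0.4896 -0.1037  0.2014] jaw -80.1 q [-0.36  0.32  1.63 -0.    1.19  1.04] op 0.0781 F [-0.   1.1 -0. ]
 dp [ 0.1914  0.0242 -0.0221] turn [-0.1  0.   0.1]
```

Request:
move_arm(
  deltas=[
    {"dp":[0.03,0.012,-0.011],"turn":[0,0,0]},
    {"dp":[0.06,0.0242,-0.0221],"turn":[0,0,0]},
    {"dp":[0.09,0.0242,-0.0221],"turn":[0,0,0]},
    {"dp":[0.12,0.0242,-0.0221],"turn":[0,0,0]},
    {"dp":[0.14,0.0242,-0.0221],"turn":[0,0,0]},
    {"dp":[0.15,0.0242,-0.0221],"turn":[0,0,0]},
    {"dp":[0.15,0.0242,-0.0221],"turn":[0,0,0]},
    {"dp":[0.15,0.0242,-0.0221],"turn":[0,0,0]},
  ],
)

```text
time: 2.2
tool_pos: [0.5106, -0.0781, 0.0525]
tool_rot: [0.997, 1.569, -0.402]
contact_force: [0.4, -0.7, -0.6]
opening: 0.0779
```

```bash
python3 - <<'E'
from h import *
plan([.5095,-.0778,.010],-80)
for n in("top","scene"):
    im,d=robot.read_camera(n);cv2.imwrite(f"pics/{n}1.png",im[:,:,::-1])
    if n=="top": im=im[120:240,190:350]
    else: im=im[130:240,170:310]
    cv2.imwrite(f"pics/{n}1c.png",cv2.resize(im[:,:,::-1],None,fx=4,fy=4,interpolation=cv2.INTER_CUBIC))
E
```

```text
t 2.2 pos [ 0.5106 -0.0781  0.0525] jaw -80.1 q [-0.3   0.54  1.76 -0.    0.84  1.1 ] op 0.0779 F [ 0.4 -0.7 -0.6]
 dp [ 0.0425 -0.0011 -0.0005] turn [-0.1  0.  -0.1]
```

View pics/top1c.png

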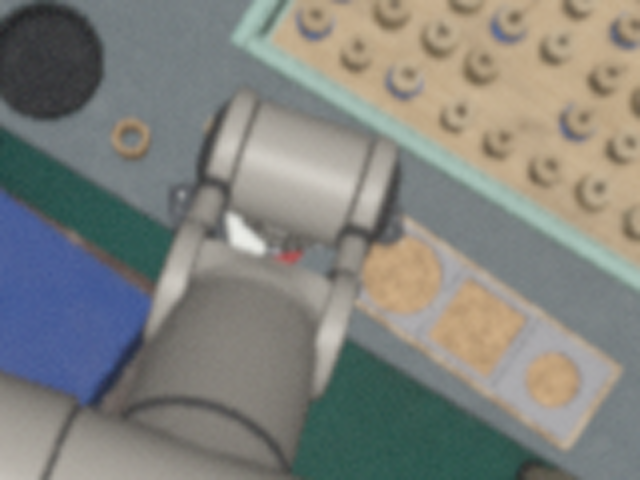

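View pics/scene1c.png

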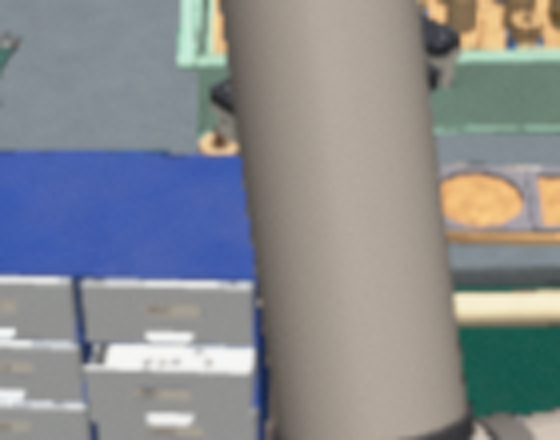

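Request:
move_arm(
  deltas=[
    {"dp":[0.015,-0.001,0],"turn":[0,0,0]},
    {"dp":[0.03,-0.001,0],"turn":[0,0,0]},
    {"dp":[0.042,-0.001,0],"turn":[0,0,0]},
    {"dp":[0.042,-0.001,0],"turn":[0,0,0]},
    {"dp":[0.042,-0.001,0],"turn":[0,0,0]},
  ],
)

```text
time: 2.8
tool_pos: [0.5096, -0.0774, 0.0101]
tool_rot: [0.955, 1.57, -0.443]
contact_force: [0.6, 0.1, 1.2]
opening: 0.0781
```

Request:
move_arm(
  deltas=[
    {"dp":[0,0,0],"turn":[0,0,0]},
    {"dp":[0,0,0],"turn":[0,0,0]},
    {"dp":[0,0,0],"turn":[0,0,0]},
    {"dp":[0,0,0],"turn":[0,0,0]},
    {"dp":[0,0,0],"turn":[0,0,0]},
    {"dp":[0,0,0],"turn":[0,0,0]},
    {"dp":[0,0,0],"turn":[0,0,0]},
    {"dp":[0,0,0],"turn":[0,0,0]},
  ],
  hand=0.03,
  squeeze=15,
)

```text
time: 3.6
tool_pos: [0.5096, -0.0774, 0.0101]
tool_rot: [1.059, 1.57, -0.338]
contact_force: [-0.3, 1.6, 5.3]
opening: 0.0577
```

```bash
python3 - <<'E'
from h import *
plan([.5095,-.0778,.10],-80)
print(onz("scene",(289.9,179.6),.006))
E
```

```text
t 3.6 pos [ 0.5096 -0.0774  0.0101] jaw -80.1 q [-0.3   0.6   1.8  -0.    0.74  1.1 ] op 0.0577 F [-0.3  1.6  5.3]
 dp [-0.0899 -0.0001  0.0004] turn [-0.1  0.  -0. ]
[[ 0.47798993 -0.19856598  0.006     ]]
```

Request:
move_arm(
  deltas=[
    {"dp":[-0.02,0,0],"turn":[0,0,0]},
    {"dp":[-0.04,0,0],"turn":[0,0,0]},
    {"dp":[-0.06,0,0],"turn":[0,0,0]},
    {"dp":[-0.08,0,0],"turn":[0,0,0]},
    {"dp":[-0.09,0,0],"turn":[0,0,0]},
    {"dp":[-0.09,0,0],"turn":[0,0,0]},
  ],
)

```text
time: 4.2
tool_pos: [0.5099, -0.0776, 0.1006]
tool_rot: [1.05, 1.568, -0.348]
contact_force: [-0.0, 0.5, -1.3]
opening: 0.058
```

```bash
python3 - <<'E'
from h import *
plan([.477,-.195,.05],-123)
im,d=robot.read_camera("scene");cv2.imwrite("pics/s2.png",im[:,:,::-1])
cv2.imwrite(f"pics/s2c.png",cv2.resize(im[110:230,190:350,::-1],None,fx=4,fy=4,interpolation=cv2.INTER_CUBIC))
E
```

```text
t 4.2 pos [ 0.5099 -0.0776  0.1006] jaw -80.1 q [-0.3   0.46  1.72 -0.    0.95  1.1 ] op 0.058 F [-0.   0.5 -1.3]
 dp [ 0.0506 -0.0528  0.11  ] turn [42.9  0.  -0.1]
```

View pics/s2c.png

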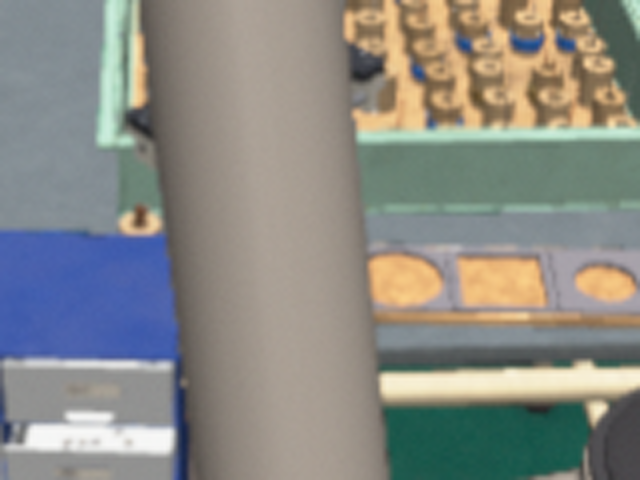

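Request:
move_arm(
  deltas=[
    {"dp":[0,-0.007,0.015],"turn":[6,0,0]},
    {"dp":[0,-0.014,0.03],"turn":[12,0,0]},
    {"dp":[0,-0.022,0.046],"turn":[18,0,0]},
    {"dp":[0,-0.03,0.062],"turn":[24,0,0]},
    {"dp":[0,-0.038,0.078],"turn":[30,0,0]},
    {"dp":[0.01,-0.046,0.094],"turn":[36,0,0]},
    {"dp":[0.025,-0.053,0.11],"turn":[43,0,0]},
    {"dp":[0.04,-0.053,0.11],"turn":[43,0,0]},
    {"dp":[0.05,-0.053,0.11],"turn":[43,0,0]},
    {"dp":[0.05,-0.053,0.11],"turn":[43,0,0]},
  ],
)

```text
time: 5.25
tool_pos: [0.4746, -0.1939, 0.0475]
tool_rot: [-1.529, 1.566, 2.606]
contact_force: [0.3, 0.4, -0.9]
opening: 0.058
```

```bash
python3 - <<'E'
from h import *
plan([.477,-.195,.017],-123)
print(onz("scene",[(314.9,180.1),(340.9,180.1)],.006))
for n in("top","scene"):
    im,d=robot.read_camera(n)
    im=im[120:240,210:370] if n=="top" else im[120:230,230:370]
    cv2.imwrite(f"pics/{n}3c.png",cv2.resize(im[:,:,::-1],None,fx=4,fy=4,interpolation=cv2.INTER_CUBIC))
E
```

```text
t 5.25 pos [ 0.4746 -0.1939  0.0475] jaw -123.1 q [-0.54  0.54  1.77 -0.    0.83  1.61] op 0.058 F [ 0.3  0.4 -0.9]
 dp [ 0.0305  0.0027 -0.0004] turn [-0.1  0.   0.3]
[[ 0.43311671 -0.26593787  0.006     ]
 [ 0.38835905 -0.33813606  0.006     ]]
```

View pics/top3c.png

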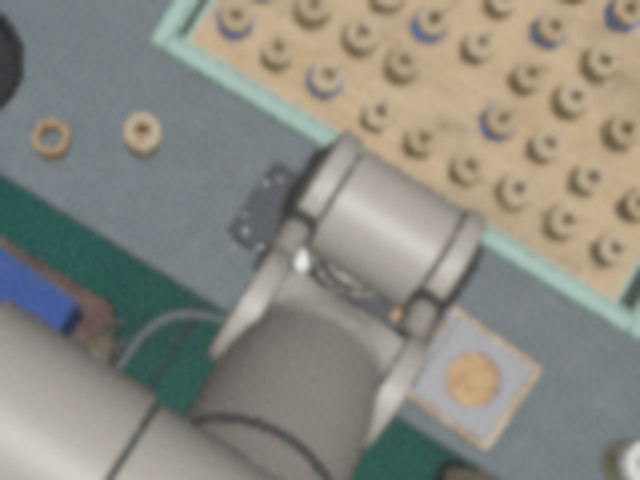

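View pics/scene3c.png

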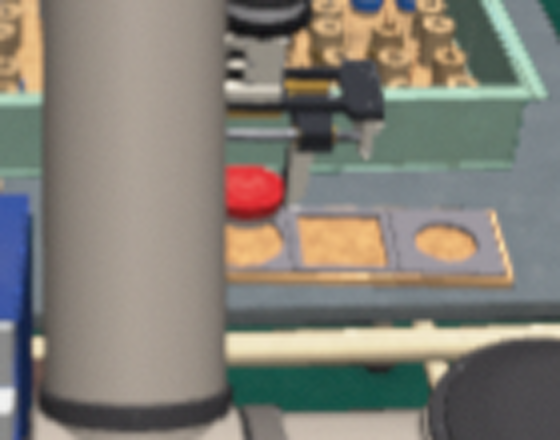

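Request:
move_arm(
  deltas=[
    {"dp":[0.01,0.003,0.0005],"turn":[0,0,0]},
    {"dp":[0.018,0.003,0.0005],"turn":[0,0,0]},
    {"dp":[0.025,0.003,0.0005],"turn":[0,0,0]},
    {"dp":[0.029,0.003,0.0005],"turn":[0,0,0]},
    {"dp":[0.031,0.003,0.0005],"turn":[0,0,0]},
    {"dp":[0.031,0.003,0.0005],"turn":[0,0,0]},
    {"dp":[0.031,0.003,0.0005],"turn":[0,0,0]},
  ],
)

```text
time: 6.05
tool_pos: [0.4784, -0.197, 0.0188]
tool_rot: [1.466, 1.57, -0.682]
contact_force: [0.6, -0.3, -0.5]
opening: 0.0579
```

```bash
python3 - <<'E'
from h import *
plan([.477,-.195,.017],-123)
E
```

```text
t 6.05 pos [ 0.4784 -0.197   0.0188] jaw -123.1 q [-0.54  0.59  1.79 -0.    0.76  1.61] op 0.0579 F [ 0.6 -0.3 -0.5]
 dp [ 0.0018 -0.0023 -0.0009] turn [-0.1  0.  -0. ]
```

Request:
move_arm(
  deltas=[
    {"dp":[0.0015,-0.0015,-0.0005],"turn":[0,0,0]},
    {"dp":[0.0025,-0.0015,-0.0005],"turn":[0,0,0]},
    {"dp":[0.0025,-0.0015,-0.0005],"turn":[0,0,0]},
    {"dp":[0.0025,-0.0015,-0.0005],"turn":[0,0,0]},
  ],
)

```text
time: 6.45
tool_pos: [0.4773, -0.1957, 0.0162]
tool_rot: [1.366, 1.571, -0.782]
contact_force: [-0.6, 0.2, -0.7]
opening: 0.0581
```

Request:
move_arm(
  deltas=[
    {"dp":[0,0,0],"turn":[0,0,0]},
    {"dp":[0,0,0],"turn":[0,0,0]},
    {"dp":[0,0,0],"turn":[0,0,0]},
    {"dp":[0,0,0],"turn":[0,0,0]},
    {"dp":[-0.02,0,0],"turn":[0,0,0]},
    {"dp":[-0.04,0,0],"turn":[0,0,0]},
    {"dp":[-0.07,0,0],"turn":[0,0,0]},
    {"dp":[-0.11,0,0],"turn":[0,0,0]},
    {"dp":[-0.15,0,0],"turn":[0,0,0]},
    {"dp":[-0.19,0,0],"turn":[0,0,0]},
  ],
  hand=0.08,
)

```text
time: 7.45
tool_pos: [0.477, -0.1955, 0.2078]
tool_rot: [-0.2, 1.571, -2.348]
contact_force: [0.2, -0.3, -0.7]
opening: 0.0799
```

```bash
python3 - <<'E'
from h import *
plan([.5555,.383,.25],-33)
E
```

```text
t 7.45 pos [ 0.477  -0.1955  0.2078] jaw -123.1 q [-0.54  0.34  1.58 -0.    1.22  1.61] op 0.0799 F [ 0.2 -0.3 -0.7]
 dp [-0.0422 -0.2499 -0.5276] turn [-90.1   0.    0. ]
```

Request:
move_arm(
  deltas=[
    {"dp":[-0.042,-0.02,-0.042],"turn":[-8,0,0]},
    {"dp":[-0.042,-0.04,-0.085],"turn":[-16,0,0]},
    {"dp":[-0.042,-0.06,-0.127],"turn":[-24,0,0]},
    {"dp":[-0.042,-0.08,-0.169],"turn":[-32,0,0]},
    {"dp":[-0.042,-0.1,-0.211],"turn":[-40,0,0]},
    {"dp":[-0.042,-0.12,-0.254],"turn":[-48,0,0]},
    {"dp":[-0.042,-0.14,-0.296],"turn":[-56,0,0]},
    {"dp":[-0.042,-0.16,-0.338],"turn":[-64,0,0]},
    {"dp":[-0.042,-0.18,-0.38],"turn":[-72,0,0]},
    {"dp":[-0.042,-0.2,-0.422],"turn":[-80,0,0]},
  ],
)

```text
time: 8.45
tool_pos: [0.5398, 0.2691, 0.2481]
tool_rot: [-0.08, 1.571, -0.826]
contact_force: [1.5, 0.8, 0.2]
opening: 0.08
```

```bash
python3 - <<'E'
from h import *
plan([.5555,.383,.20],-33)
im,d=robot.read_camera("top");cv2.imwrite("pics/t5.png",im[:,:,::-1])
cv2.imwrite("pics/t5c.png",cv2.resize(im[120:240,210:370,::-1],None,fx=4,fy=4,interpolation=cv2.INTER_CUBIC))
E
```

```text
t 8.45 pos [0.5398 0.2691 0.2481] jaw -42.7 q [ 0.34  0.47  1.26 -0.    1.41  1.08] op 0.08 F [1.5 0.8 0.2]
 dp [ 0.0481  0.0943 -0.0658] turn [-9.7  0.   0. ]
```

View pics/t5c.png

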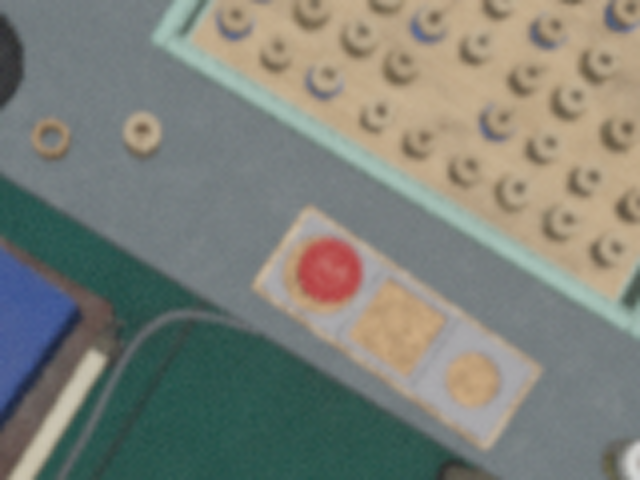

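```bash
python3 - <<'E'
from h import *
im=cv2.imread("pics/t5.png");hsv=cv2.cvtColor(im,cv2.COLOR_BGR2HSV);H,S,V=[hsv[...,i].astype(int) for i in range(3)]
def blobs(name,m,box,z,amin=20,n="top"):
    x0,y0,x1,y1=box;k=np.zeros(m.shape,np.uint8);k[y0:y1,x0:x1]=m[y0:y1,x0:x1]
    cs,_=cv2.findContours(k,cv2.RETR_EXTERNAL,cv2.CHAIN_APPROX_NONE)
    for c in cs:
        a=cv2.contourArea(c)
        if a<amin: continue
        M=cv2.moments(c);ce=(M['m10']/a,M['m01']/a)
        w=cv2.minAreaRect(onz(n,c[:,0,:],z)[:,:2].astype(np.float32))
        print(name,np.round(ce,1),onz(n,ce,z)[0].round(4),np.round(w[0],4),np.round(w[1],3))
red=((H<8)|(H>172))&(S>120)
blobs('tin',red,(275,170,310,205),.029)
cork=(H>8)&(H<28)&(S>75)&(V>120)
blobs('floor',cork,(312,170,345,235),.006)
blobs('large',red|cork,(275,170,302,205),.012)
E
```

```text
tin [291.8 187.5] [ 0.4778 -0.1969  0.029 ] [ 0.4769 -0.1968] [0.054 0.052]
floor [327.7 214.5] [ 0.3841 -0.3338  0.006 ] [ 0.3842 -0.3333] [0.04  0.041]
floor [314.6 201.3] [ 0.4314 -0.2847  0.006 ] [ 0.4271 -0.2881] [0.063 0.026]
large [290.2 188.3] [ 0.4764 -0.1929  0.012 ] [ 0.4766 -0.1932] [0.065 0.063]
```

Request:
move_arm(
  deltas=[
    {"dp":[0,0.02,-0.013],"turn":[-3,0,0]},
    {"dp":[0,0.04,-0.027],"turn":[-6,0,0]},
    {"dp":[0,0.065,-0.045],"turn":[-9.7,0,0]},
    {"dp":[0.01,0.085,-0.058],"turn":[-9.7,0,0]},
    {"dp":[0.03,0.0943,-0.0658],"turn":[-9.7,0,0]},
    {"dp":[0.07,0.0943,-0.0658],"turn":[-9.7,0,0]},
    {"dp":[0.11,0.0943,-0.0658],"turn":[-9.7,0,0]},
    {"dp":[0.15,0.0943,-0.0658],"turn":[-9.7,0,0]},
    {"dp":[0.17,0.0943,-0.0658],"turn":[-9.7,0,0]},
    {"dp":[0.17,0.0943,-0.0658],"turn":[-9.7,0,0]},
  ],
)

```text
time: 9.5
tool_pos: [0.5541, 0.3797, 0.074]
tool_rot: [-2.058, 1.563, -2.641]
contact_force: [0.1, -0.1, -0.0]
opening: 0.0802
```

```bash
python3 - <<'E'
from h import *
plan([.5560,.383,.010],-33)
im,d=robot.read_camera("scene");cv2.imwrite("pics/s5.png",im[:,:,::-1])
cv2.imwrite("pics/s5c.png",cv2.resize(im[160:280,50:200,::-1],None,fx=5,fy=5,interpolation=cv2.INTER_CUBIC))
E
```

```text
t 9.5 pos [0.5541 0.3797 0.074 ] jaw -33.4 q [ 0.49  0.75  1.25 -0.    1.15  1.07] op 0.0802 F [ 0.1 -0.1 -0. ]
 dp [ 0.064   0.0043 -0.    ] turn [-0.4 -0.2  0.4]
```

View pics/s5c.png

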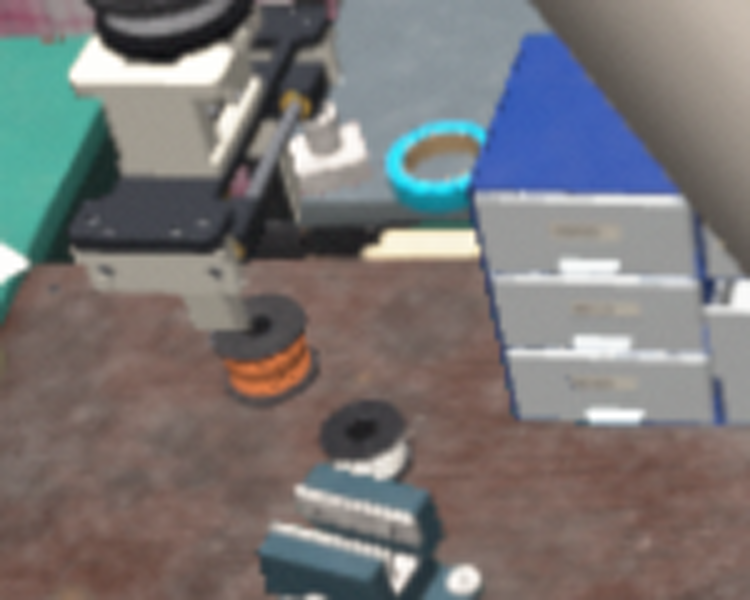

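Request:
move_arm(
  deltas=[
    {"dp":[0.01,0.003,0],"turn":[-0.4,0,0]},
    {"dp":[0.02,0.003,0],"turn":[-0.4,0,0]},
    {"dp":[0.027,0.003,0],"turn":[-0.4,0,0]},
    {"dp":[0.027,0.003,0],"turn":[-0.4,0,0]},
    {"dp":[0.027,0.003,0],"turn":[-0.4,0,0]},
  ],
)

```text
time: 10.05
tool_pos: [0.558, 0.3834, 0.0512]
tool_rot: [-0.374, 1.571, -0.95]
contact_force: [1.0, 0.1, -1.3]
opening: 0.0801
```

```bash
python3 - <<'E'
from h import *
plan([.5560,.383,.010],-33)
im,d=robot.read_camera("scene")
cv2.imwrite("pics/s6c.png",cv2.resize(im[180:250,60:160,::-1],None,fx=7,fy=7,interpolation=cv2.INTER_CUBIC))
E
```

```text
t 10.05 pos [0.558  0.3834 0.0512] jaw -33.0 q [ 0.49  0.78  1.26 -0.    1.1   1.06] op 0.0801 F [ 1.   0.1 -1.3]
 dp [ 0.0412 -0.0015 -0.0014] turn [0. 0. 0.]
```

View pics/s6c.png

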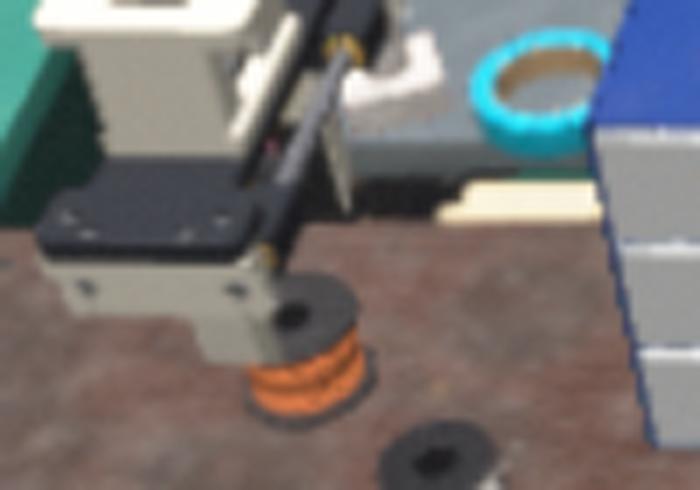

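```bash
python3 - <<'E'
from h import *
p=np.array([.558,.3834,.0512]);j=np.array([.8387,-.5446,0])
for s in(-.059,-.04,0,.04,.059): print(s,((proj("scene",p+s*j)[0]-[60,180])*7).round(0))
E
```

```text
-0.059 [232. 393.]
-0.04 [248. 356.]
0 [280. 283.]
0.04 [310. 213.]
0.059 [324. 181.]
```

Request:
move_arm(
  deltas=[
    {"dp":[0.015,-0.0015,-0.001],"turn":[0,0,0]},
    {"dp":[0.03,-0.0015,-0.001],"turn":[0,0,0]},
    {"dp":[0.039,-0.0015,-0.001],"turn":[0,0,0]},
    {"dp":[0.039,-0.0015,-0.001],"turn":[0,0,0]},
    {"dp":[0.039,-0.0015,-0.001],"turn":[0,0,0]},
  ],
)

```text
time: 10.6
tool_pos: [0.5564, 0.3828, 0.012]
tool_rot: [-1.726, 1.571, -2.302]
contact_force: [-0.0, 0.8, -0.5]
opening: 0.0799
```

Request:
move_arm(
  deltas=[
    {"dp":[0,0,0],"turn":[0,0,0]},
    {"dp":[0,0,0],"turn":[0,0,0]},
    {"dp":[0,0,0],"turn":[0,0,0]},
    {"dp":[0,0,0],"turn":[0,0,0]},
    {"dp":[0,0,0],"turn":[0,0,0]},
    {"dp":[0,0,0],"turn":[0,0,0]},
    {"dp":[0,0,0],"turn":[0,0,0]},
    {"dp":[0,0,0],"turn":[0,0,0]},
  ],
  hand=0.03,
  squeeze=15,
)

```text
time: 11.4
tool_pos: [0.5563, 0.3829, 0.0124]
tool_rot: [1.294, 1.571, 0.718]
contact_force: [-2.3, 0.3, 3.2]
opening: 0.0485
```

```bash
python3 - <<'E'
from h import *
plan([.5560,.383,.10],-33)
im,d=robot.read_camera("scene")
cv2.imwrite("pics/s7c.png",cv2.resize(im[180:250,60:160,::-1],None,fx=7,fy=7,interpolation=cv2.INTER_CUBIC))
E
```

```text
t 11.4 pos [0.5563 0.3829 0.0124] jaw -33.0 q [0.49 0.82 1.3  0.   1.02 1.06] op 0.0485 F [-2.3  0.3  3.2]
 dp [-0.0876 -0.     -0.0003] turn [ 0.  0. -0.]
```

View pics/s7c.png

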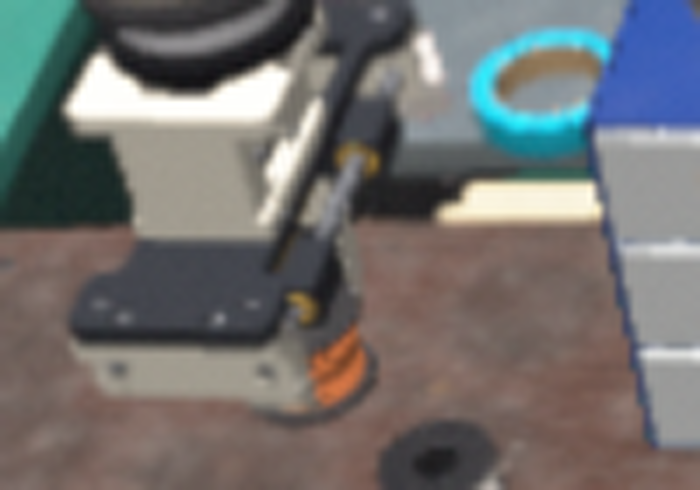

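```bash
python3 - <<'E'
from h import *
j=np.array([.8387,-.5446,0]);y=np.array([.5446,.8387,0])
p=np.array([.5563,.3829,0])
for n,q in dict(foot=p,top=p+[0,0,.036],tipnear=p-.025*j+[0,0,.012],nearL=p-.025*j+.01*y+[0,0,.012],nearR=p-.025*j-.01*y+[0,0,.012],nearLout=p-.045*j+.01*y+[0,0,.012],footR=p-.0255*y,footfront=p-.0255*j).items(): print(n,((proj("scene",q)[0]-[60,180])*7).round(0))
# copper centroid etc. from first picture
im=np.load("pics/scene0.npz")['im'];hsv=cv2.cvtColor(im,cv2.COLOR_RGB2HSV);H,S,V=[hsv[...,i].astype(int) for i in range(3)]
m=(H<20)&(S>150)&(V>90);m[:215]=0;m[250:]=0;m[:,:85]=0;m[:,130:]=0
v,u=np.where(m);print(u.min(),u.max(),v.min(),v.max(),u.mean())
print(proj("scene",[[.556,.383,.036],[.556,.383,0],[.556,.383,.018]]))
E
```

```text
foot [312. 378.]
top [291. 313.]
tipnear [286. 403.]
nearL [261. 402.]
nearR [311. 403.]
nearLout [245. 440.]
footR [375. 380.]
footfront [293. 425.]
96 111 228 238 103.75490196078431
[[101.61712155 224.81242624]
 [104.5406862  234.13853621]
 [103.09196219 229.5236172 ]]
```

Request:
move_arm(
  deltas=[
    {"dp":[-0.01,0,0],"turn":[0,0,0]},
    {"dp":[-0.03,0,0],"turn":[0,0,0]},
    {"dp":[-0.06,0,0],"turn":[0,0,0]},
    {"dp":[-0.09,0,0],"turn":[0,0,0]},
    {"dp":[-0.12,0,0],"turn":[0,0,0]},
    {"dp":[-0.15,0,0],"turn":[0,0,0]},
    {"dp":[-0.18,0,0],"turn":[0,0,0]},
    {"dp":[-0.21,0,0],"turn":[0,0,0]},
    {"dp":[-0.235,0,0],"turn":[0,0,0]},
    {"dp":[-0.235,0,0],"turn":[0,0,0]},
  ],
)

```text
time: 12.45
tool_pos: [0.5577, 0.3833, 0.2517]
tool_rot: [1.024, 1.563, 0.448]
contact_force: [0.1, -0.0, -2.0]
opening: 0.0483
```

```bash
python3 - <<'E'
from h import *
plan([.4315,-.2635,.10],-123.2)
im,d=robot.read_camera("scene")
cv2.imwrite("pics/s8c.png",cv2.resize(im[80:250,20:200,::-1],None,fx=4,fy=3.5,interpolation=cv2.INTER_CUBIC))
E
```

```text
t 12.45 pos [0.5577 0.3833 0.2517] jaw -33.0 q [ 0.49  0.62  1.   -0.    1.51  1.06] op 0.0483 F [ 0.1 -0.  -2. ]
 dp [ 0.1485 -0.6123  0.2456] turn [90.2 -0.1 -0.5]
```

View pics/s8c.png

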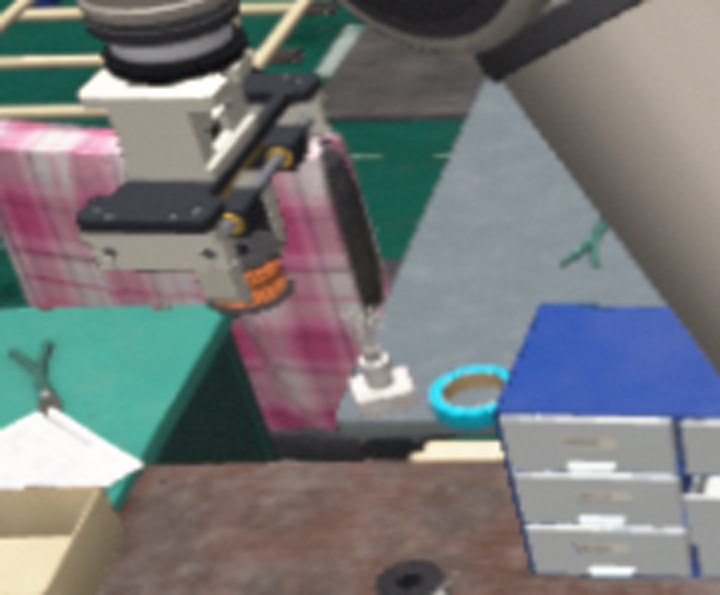

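Request:
move_arm(
  deltas=[
    {"dp":[0,-0.015,0.006],"turn":[4,0,0]},
    {"dp":[0,-0.045,0.018],"turn":[9,0,0]},
    {"dp":[0,-0.08,0.032],"turn":[14,0,0]},
    {"dp":[0,-0.115,0.046],"turn":[19,0,0]},
    {"dp":[0,-0.15,0.06],"turn":[24,0,0]},
    {"dp":[0,-0.185,0.074],"turn":[29,0,0]},
    {"dp":[0,-0.22,0.088],"turn":[34,0,0]},
    {"dp":[0,-0.255,0.102],"turn":[39,0,0]},
    {"dp":[0,-0.29,0.116],"turn":[44,0,0]},
    {"dp":[0,-0.325,0.13],"turn":[49,0,0]},
  ],
)

```text
time: 13.5
tool_pos: [0.4868, 0.0379, 0.2451]
tool_rot: [-1.706, 1.567, -3.14]
contact_force: [0.0, -0.1, -2.4]
opening: 0.0488
```

```bash
python3 - <<'E'
from h import *
plan([.4315,-.2635,.10],-123.2)
E
```

```text
t 13.5 pos [0.4868 0.0379 0.2451] jaw -82.2 q [-0.08  0.26  1.59 -0.    1.3   1.36] op 0.0488 F [ 0.  -0.1 -2.4]
 dp [ 0.1453 -0.0954  0.2912] turn [41.   0.   0.2]
```

Request:
move_arm(
  deltas=[
    {"dp":[0,-0.011,0.034],"turn":[5,0,0]},
    {"dp":[0,-0.022,0.068],"turn":[10,0,0]},
    {"dp":[0,-0.033,0.102],"turn":[15,0,0]},
    {"dp":[0,-0.044,0.136],"turn":[20,0,0]},
    {"dp":[0,-0.055,0.17],"turn":[25,0,0]},
    {"dp":[0.02,-0.066,0.204],"turn":[30,0,0]},
    {"dp":[0.05,-0.077,0.236],"turn":[35,0,0]},
    {"dp":[0.08,-0.088,0.265],"turn":[38,0,0]},
    {"dp":[0.11,-0.094,0.285],"turn":[41,0,0]},
    {"dp":[0.13,-0.0954,0.291],"turn":[41,0,0]},
  ],
)

```text
time: 14.5
tool_pos: [0.4321, -0.2629, 0.1132]
tool_rot: [-1.572, 1.565, 2.561]
contact_force: [0.4, 1.0, -1.7]
opening: 0.0482
```

```bash
python3 - <<'E'
from h import *
robot.read_camera("top");plan([.4315,-.2635,.06],-123.2)
E
```

```text
t 14.55 pos [ 0.4311 -0.2619  0.1108] jaw -123.1 q [-0.7   0.44  1.73 -0.    0.98  1.45] op 0.0483 F [-1.4  0.3 -4.5]
 dp [0.0508 0.0017 0.0011] turn [ 0.1 -0.   0.6]
```

Descend towards z = 0.035 and look.

Request:
move_arm(
  deltas=[
    {"dp":[0.02,0.001,0.001],"turn":[0,0,0]},
    {"dp":[0.04,0.001,0.001],"turn":[0,0,0]},
    {"dp":[0.06,0.001,0.001],"turn":[0,0,0]},
    {"dp":[0.072,0.001,0.001],"turn":[0,0,0]},
    {"dp":[0.075,0.001,0.001],"turn":[0,0,0]},
    {"dp":[0.075,0.001,0.001],"turn":[0,0,0]},
    {"dp":[0.075,0.001,0.001],"turn":[0,0,0]},
  ],
)

```text
time: 15.25
tool_pos: [0.4354, -0.2638, 0.0429]
tool_rot: [1.413, 1.569, -0.733]
contact_force: [0.3, 0.4, -1.0]
opening: 0.0482
```

```bash
python3 - <<'E'
from h import *
im,d=robot.read_camera("scene")
plan([.4315,-.2635,.0195],-123.2)
cv2.imwrite("pics/s9c.png",cv2.resize(im[120:220,230:380,::-1],None,fx=5,fy=5,interpolation=cv2.INTER_CUBIC))
E
```

```text
t 15.3 pos [ 0.4354 -0.2638  0.043 ] jaw -123.0 q [-0.7   0.54  1.79 -0.    0.81  1.45] op 0.0481 F [-0.1 -0.8 -1.9]
 dp [ 0.0235 -0.0035  0.0019] turn [ 0.2  0.  -0.1]
```

View pics/s9c.png

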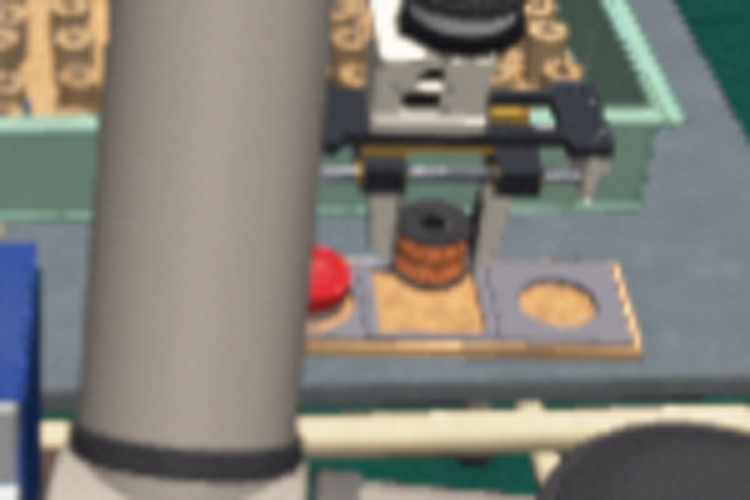

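Request:
move_arm(
  deltas=[
    {"dp":[0.008,-0.002,0.001],"turn":[0,0,0]},
    {"dp":[0.015,-0.0035,0.002],"turn":[0,0,0]},
    {"dp":[0.02,-0.0035,0.002],"turn":[0,0,0]},
    {"dp":[0.023,-0.0035,0.002],"turn":[0,0,0]},
    {"dp":[0.024,-0.0035,0.002],"turn":[0,0,0]},
    {"dp":[0.024,-0.0035,0.002],"turn":[0,0,0]},
    {"dp":[0.024,-0.0035,0.002],"turn":[0,0,0]},
  ],
)

```text
time: 16.0
tool_pos: [0.4304, -0.263, 0.0186]
tool_rot: [-1.42, 1.57, 2.717]
contact_force: [-3.7, 2.4, 6.1]
opening: 0.0482
```

```bash
python3 - <<'E'
from h import *
plan([.4315,-.2635,.0185],-123.2)
E
```

```text
t 16.0 pos [ 0.4304 -0.263   0.0186] jaw -123.0 q [-0.7   0.58  1.82 -0.    0.75  1.45] op 0.0482 F [-3.7  2.4  6.1]
 dp [ 0.0001  0.0012 -0.0002] turn [0.2 0.  0.1]
```

Request:
move_arm(
  deltas=[
    {"dp":[0,0,0],"turn":[0,0,0]},
    {"dp":[0,0,0],"turn":[0,0,0]},
    {"dp":[0,0,0],"turn":[0,0,0]},
    {"dp":[0,0,0],"turn":[0,0,0]},
    {"dp":[-0.015,0,0],"turn":[0,0,0]},
    {"dp":[-0.035,0,0],"turn":[0,0,0]},
    {"dp":[-0.07,0,0],"turn":[0,0,0]},
    {"dp":[-0.11,0,0],"turn":[0,0,0]},
    {"dp":[-0.15,0,0],"turn":[0,0,0]},
    {"dp":[-0.19,0,0],"turn":[0,0,0]},
  ],
  hand=0.059,
)

```text
time: 17.0
tool_pos: [0.4307, -0.2631, 0.2098]
tool_rot: [1.332, 1.571, -0.814]
contact_force: [1.1, -0.7, 0.4]
opening: 0.0588
```

```bash
python3 - <<'E'
from h import *
im,d=robot.read_camera("scene")
plan([.597,-.025,.2],-123.2)
cv2.imwrite("pics/s10c.png",cv2.resize(im[120:220,230:380,::-1],None,fx=5,fy=5,interpolation=cv2.INTER_CUBIC))
E
```

```text
t 17.05 pos [ 0.4333 -0.2651  0.2165] jaw -123.0 q [-0.7   0.31  1.6   0.    1.22  1.45] op 0.0591 F [ 1.8 -1.9  5.5]
 dp [ 0.0162  0.0065 -0.2906] turn [ 0.2  0.1 -0.7]
```

View pics/s10c.png

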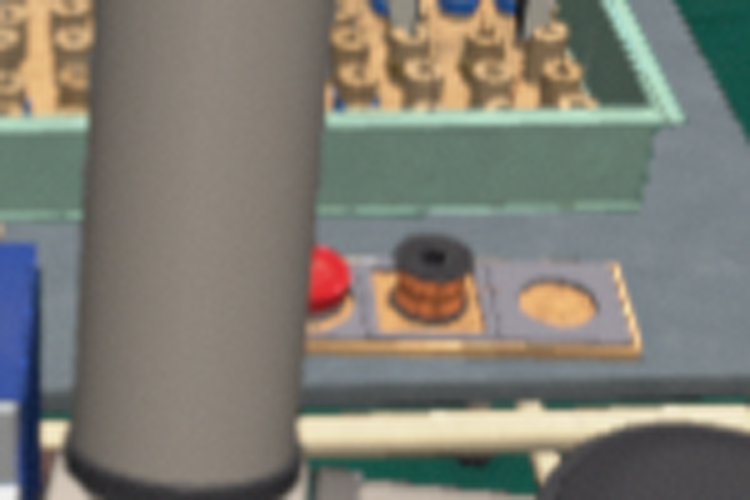

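Request:
move_arm(
  deltas=[
    {"dp":[0,0.001,-0.04],"turn":[0,0,0]},
    {"dp":[0,0.002,-0.08],"turn":[0,0,0]},
    {"dp":[0,0.003,-0.12],"turn":[0,0,0]},
    {"dp":[0,0.004,-0.16],"turn":[0,0,0]},
    {"dp":[0,0.005,-0.2],"turn":[0,0,0]},
    {"dp":[0,0.006,-0.24],"turn":[0,0,0]},
    {"dp":[0,0.0065,-0.27],"turn":[0,0,0]},
    {"dp":[0.02,0.0065,-0.29],"turn":[0,0,0]},
    {"dp":[0.05,0.0065,-0.29],"turn":[0,0,0]},
    {"dp":[0.07,0.0065,-0.29],"turn":[0,0,0]},
  ],
)

```text
time: 18.05
tool_pos: [0.5937, -0.0225, 0.1358]
tool_rot: [-1.12, 1.569, 3.019]
contact_force: [0.6, -0.6, -0.2]
opening: 0.0591
```

Request:
move_arm(
  deltas=[
    {"dp":[0,0,0],"turn":[0,0,0]},
    {"dp":[0,0,0],"turn":[0,0,0]},
  ],
)

```text
time: 18.25
tool_pos: [0.5944, -0.0236, 0.1383]
tool_rot: [-0.675, 1.571, -2.822]
contact_force: [-0.1, -0.8, 0.6]
opening: 0.0588
```

```bash
python3 - <<'E'
from h import *
plan([.597,-.025,.095],-123.2)
for n in("top","scene"):
    im,d=robot.read_camera(n);cv2.imwrite(f"pics/{n}11.png",im[:,:,::-1])
    im=im[110:230,200:350] if n=="top" else im[110:200,180:320]
    cv2.imwrite(f"pics/{n}11c.png",cv2.resize(im[:,:,::-1],None,fx=5,fy=5,interpolation=cv2.INTER_CUBIC))
E
```

```text
t 18.25 pos [ 0.5944 -0.0236  0.1383] jaw -123.0 q [-0.17  0.55  1.45 -0.    1.15  1.98] op 0.0588 F [-0.1 -0.8  0.6]
 dp [ 0.0433  0.003  -0.0003] turn [0.2 0.  0. ]
```

View pics/top11c.png

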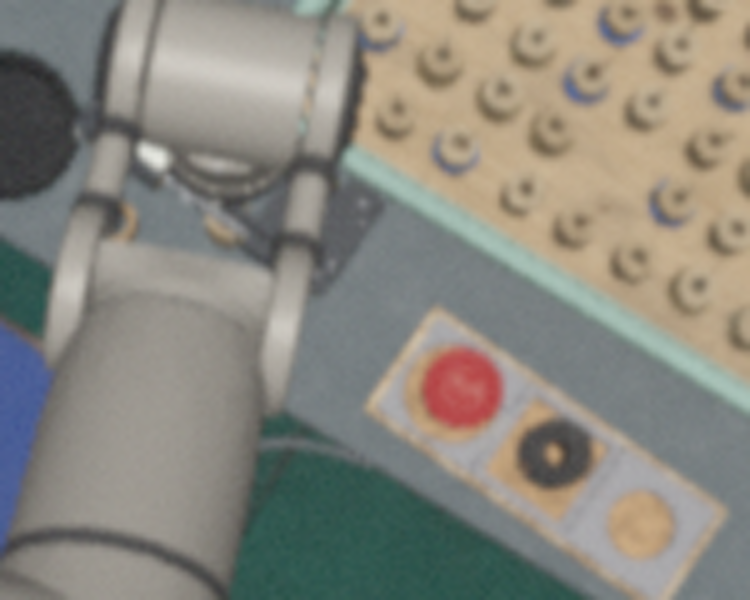

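View pics/scene11c.png

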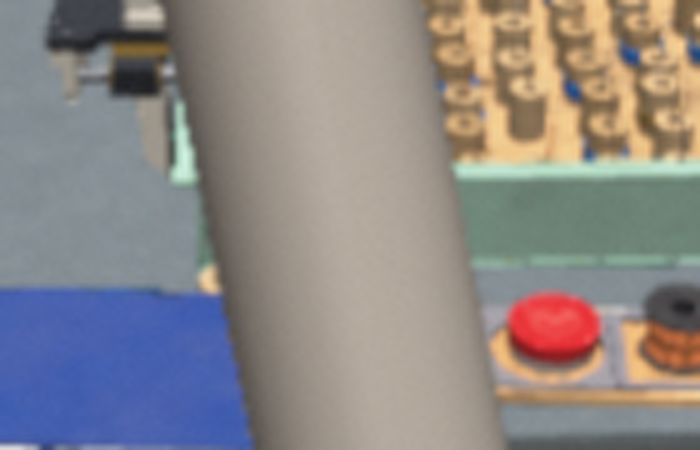

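Request:
move_arm(
  deltas=[
    {"dp":[0.01,0.003,0],"turn":[0,0,0]},
    {"dp":[0.02,0.003,0],"turn":[0,0,0]},
    {"dp":[0.035,0.003,0],"turn":[0,0,0]},
    {"dp":[0.05,0.003,0],"turn":[0,0,0]},
    {"dp":[0.06,0.003,0],"turn":[0,0,0]},
    {"dp":[0.07,0.003,0],"turn":[0,0,0]},
    {"dp":[0.08,0.003,0],"turn":[0,0,0]},
    {"dp":[0.09,0.003,0],"turn":[0,0,0]},
    {"dp":[0.09,0.003,0],"turn":[0,0,0]},
    {"dp":[0.09,0.003,0],"turn":[0,0,0]},
  ],
)

```text
time: 19.35
tool_pos: [0.5968, -0.0252, 0.0481]
tool_rot: [-0.472, 1.571, -2.618]
contact_force: [0.3, 0.2, -0.1]
opening: 0.0589
```

```bash
python3 - <<'E'
from h import *
plan([.597,-.025,.018],-123.2)
im,d=robot.read_camera("top")
cv2.imwrite(f"pics/t12c.png",cv2.resize(im[110:200,200:320,::-1],None,fx=6,fy=6,interpolation=cv2.INTER_CUBIC))
E
```

```text
t 19.35 pos [ 0.5968 -0.0252  0.0481] jaw -123.0 q [-0.17  0.66  1.53 -0.    0.95  1.98] op 0.0589 F [ 0.3  0.2 -0.1]
 dp [ 0.0301  0.0001 -0.0003] turn [0.2 0.  0. ]
```

View pics/t12c.png

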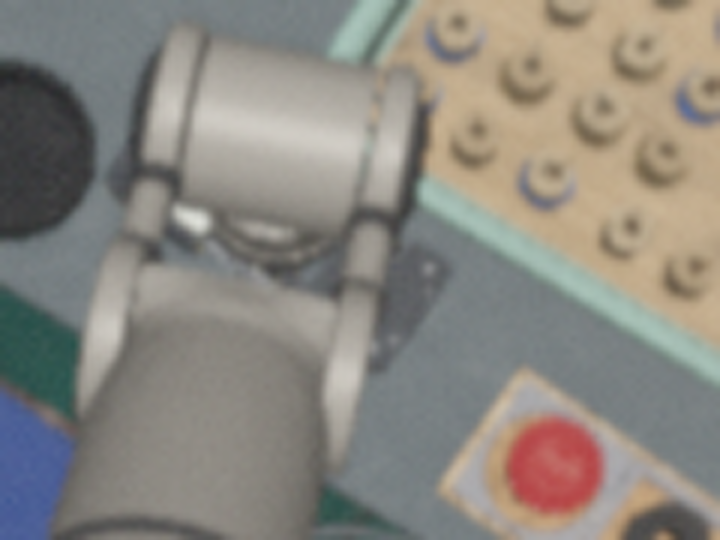

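Request:
move_arm(
  deltas=[
    {"dp":[0.007,0,0],"turn":[0,0,0]},
    {"dp":[0.014,0,0],"turn":[0,0,0]},
    {"dp":[0.02,0,0],"turn":[0,0,0]},
    {"dp":[0.025,0,0],"turn":[0,0,0]},
    {"dp":[0.028,0,0],"turn":[0,0,0]},
    {"dp":[0.03,0,0],"turn":[0,0,0]},
    {"dp":[0.03,0,0],"turn":[0,0,0]},
    {"dp":[0.03,0,0],"turn":[0,0,0]},
  ],
)

```text
time: 20.2
tool_pos: [0.5969, -0.0252, 0.0183]
tool_rot: [1.754, 1.57, -0.392]
contact_force: [-0.2, 0.0, -0.3]
opening: 0.059
```

Request:
move_arm(
  deltas=[
    {"dp":[0,0,0],"turn":[0,0,0]},
    {"dp":[0,0,0],"turn":[0,0,0]},
    {"dp":[0,0,0],"turn":[0,0,0]},
    {"dp":[0,0,0],"turn":[0,0,0]},
    {"dp":[0,0,0],"turn":[0,0,0]},
    {"dp":[0,0,0],"turn":[0,0,0]},
    {"dp":[0,0,0],"turn":[0,0,0]},
  ],
  hand=0.015,
  squeeze=15,
)

```text
time: 20.9
tool_pos: [0.5968, -0.0252, 0.0183]
tool_rot: [1.852, 1.571, -0.294]
contact_force: [0.6, 0.8, 0.9]
opening: 0.0321
```

Request:
move_arm(
  deltas=[
    {"dp":[-0.01,0,0],"turn":[0,0,0]},
    {"dp":[-0.03,0,0],"turn":[0,0,0]},
    {"dp":[-0.06,0,0],"turn":[0,0,0]},
    {"dp":[-0.09,0,0],"turn":[0,0,0]},
    {"dp":[-0.11,0,0],"turn":[0,0,0]},
    {"dp":[-0.11,0,0],"turn":[0,0,0]},
    {"dp":[-0.11,0,0],"turn":[0,0,0]},
  ],
)

```text
time: 21.6
tool_pos: [0.5965, -0.0252, 0.1282]
tool_rot: [1.535, 1.57, -0.611]
contact_force: [-0.6, 0.3, -0.8]
opening: 0.0323
```

```bash
python3 - <<'E'
from h import *
plan([.3855,-.3345,.128],-123.2)
E
```

```text
t 21.6 pos [ 0.5965 -0.0252  0.1282] jaw -123.0 q [-0.17  0.56  1.45 -0.    1.13  1.98] op 0.0323 F [-0.6  0.3 -0.8]
 dp [ 2.000e-04 -8.700e-03  3.743e-01] turn [ 0.2  0.  -0. ]
```

Request:
move_arm(
  deltas=[
    {"dp":[0,0,0.02],"turn":[0,0,0]},
    {"dp":[0,-0.001,0.06],"turn":[0,0,0]},
    {"dp":[0,-0.002,0.1],"turn":[0,0,0]},
    {"dp":[0,-0.003,0.14],"turn":[0,0,0]},
    {"dp":[0,-0.004,0.18],"turn":[0,0,0]},
    {"dp":[0,-0.005,0.22],"turn":[0,0,0]},
    {"dp":[0,-0.006,0.26],"turn":[0,0,0]},
    {"dp":[0,-0.007,0.3],"turn":[0,0,0]},
    {"dp":[0,-0.008,0.34],"turn":[0,0,0]},
    {"dp":[0,-0.0087,0.365],"turn":[0,0,0]},
  ],
)

```text
time: 22.6
tool_pos: [0.3885, -0.3279, 0.1266]
tool_rot: [-1.672, 1.568, 2.464]
contact_force: [0.4, 0.3, 0.5]
opening: 0.0321
```

Request:
move_arm(
  deltas=[
    {"dp":[0,0,0.004],"turn":[0,0,0]},
    {"dp":[0,0,0.009],"turn":[0,0,0]},
    {"dp":[0,0,0.009],"turn":[0,0,0]},
    {"dp":[0,0,0.009],"turn":[0,0,0]},
  ],
)

```text
time: 23.0
tool_pos: [0.3863, -0.3332, 0.1278]
tool_rot: [-2.053, 1.57, 2.085]
contact_force: [-1.0, -0.4, -0.2]
opening: 0.0317
```

```bash
python3 - <<'E'
from h import *
plan([.3855,-.3345,.06],-123.2)
im,d=robot.read_camera("scene")
cv2.imwrite("pics/s13c.png",cv2.resize(im[110:210,230:390,::-1],None,fx=4.8,fy=4.8,interpolation=cv2.INTER_CUBIC))
E
```

```text
t 23.0 pos [ 0.3863 -0.3332  0.1278] jaw -122.9 q [-0.86  0.42  1.71  0.    1.02  1.28] op 0.0317 F [-1.  -0.4 -0.2]
 dp [0.0678 0.0001 0.0015] turn [ 0.3 -0.   0. ]
```

View pics/s13c.png

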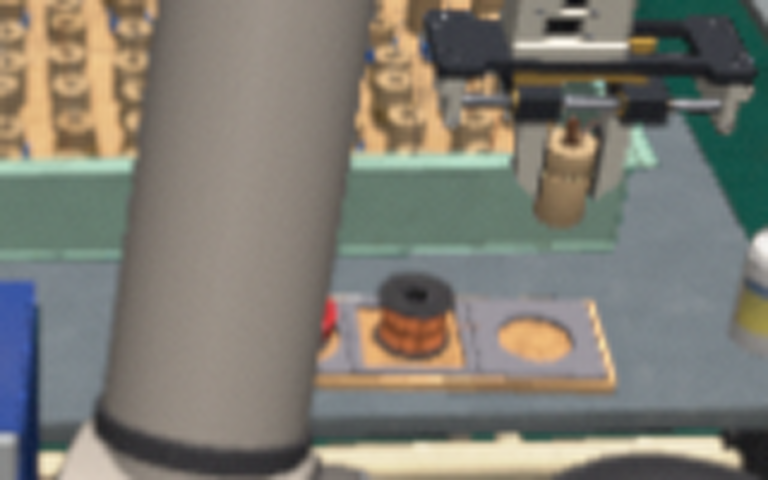

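```bash
python3 - <<'E'
from h import *
p=np.array([.3863,-.3332,.1278])
q=proj("scene",[p+[0,0,-.018],p+[0,0,.037]]);print(((q-[230,110])*4.8).round(0))
im,d=robot.read_camera("scene")
cv2.imwrite("pics/s14c.png",cv2.resize(im[120:165,325:370,::-1],None,fx=12,fy=12,interpolation=cv2.INTER_CUBIC))
r=((q-[325,120])*12);print(r.round(0))
E
```

```text
[[552. 213.]
 [565. 140.]]
[[240. 412.]
 [273. 229.]]
```

View pics/s14c.png

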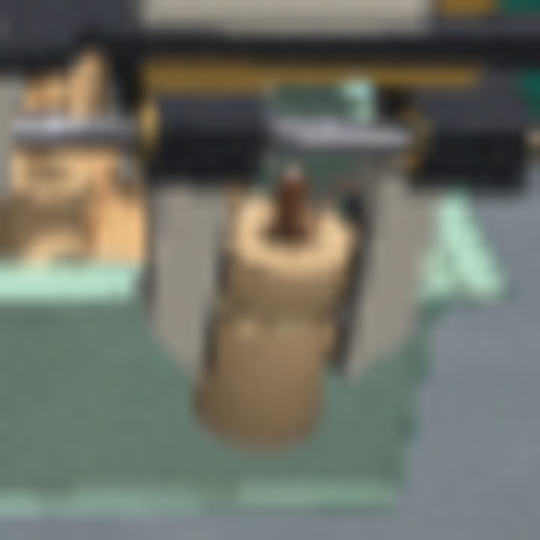

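Request:
move_arm(
  deltas=[
    {"dp":[0.015,0,0.0008],"turn":[0,0,0]},
    {"dp":[0.03,0,0.0008],"turn":[0,0,0]},
    {"dp":[0.045,0,0.0008],"turn":[0,0,0]},
    {"dp":[0.06,0,0.0008],"turn":[0,0,0]},
    {"dp":[0.07,0,0.0008],"turn":[0,0,0]},
    {"dp":[0.08,0,0.0008],"turn":[0,0,0]},
    {"dp":[0.084,0,0.0008],"turn":[0,0,0]},
    {"dp":[0.084,0,0.0008],"turn":[0,0,0]},
    {"dp":[0.084,0,0.0008],"turn":[0,0,0]},
  ],
)

```text
time: 24.0
tool_pos: [0.3857, -0.3351, 0.0445]
tool_rot: [1.252, 1.57, -0.894]
contact_force: [-1.4, -0.6, -0.0]
opening: 0.0322
```

```bash
python3 - <<'E'
from h import *
plan([.3855,-.3345,.0245],-123.2)
im,d=robot.read_camera("scene")
cv2.imwrite("pics/s15c.png",cv2.resize(im[130:200,300:390,::-1],None,fx=8,fy=8,interpolation=cv2.INTER_CUBIC))
E
```

```text
t 24.0 pos [ 0.3857 -0.3351  0.0445] jaw -123.0 q [-0.87  0.54  1.79 -0.    0.81  1.28] op 0.0322 F [-1.4 -0.6 -0. ]
 dp [ 0.02   -0.0005 -0.0004] turn [ 0.2  0.  -0. ]
```

View pics/s15c.png

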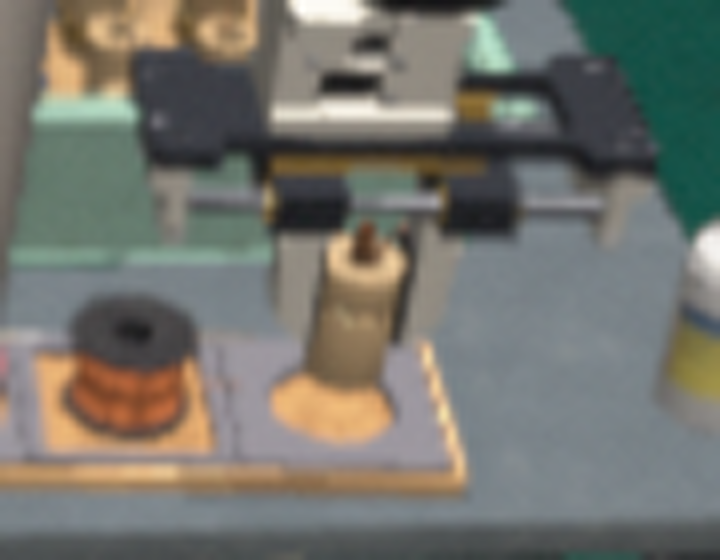

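Request:
move_arm(
  deltas=[
    {"dp":[0.005,0,0],"turn":[0,0,0]},
    {"dp":[0.01,0,0],"turn":[0,0,0]},
    {"dp":[0.014,0,0],"turn":[0,0,0]},
    {"dp":[0.017,0,0],"turn":[0,0,0]},
    {"dp":[0.019,0,0],"turn":[0,0,0]},
    {"dp":[0.0195,0,0],"turn":[0,0,0]},
    {"dp":[0.0195,0,0],"turn":[0,0,0]},
    {"dp":[0.0195,0,0],"turn":[0,0,0]},
  ],
)

```text
time: 24.85
tool_pos: [0.3855, -0.335, 0.0248]
tool_rot: [1.149, 1.57, -0.997]
contact_force: [-0.4, 0.7, 0.0]
opening: 0.0321
```

```bash
python3 - <<'E'
from h import *
plan([.3855,-.3345,.0245],-123.2)
E
```

```text
t 24.85 pos [ 0.3855 -0.335   0.0248] jaw -123.0 q [-0.87  0.57  1.8  -0.    0.77  1.28] op 0.0321 F [-0.4  0.7  0. ]
 dp [ 0.0003 -0.0003 -0.0004] turn [ 0.2  0.  -0. ]
```

Request:
move_arm(
  deltas=[
    {"dp":[0.0005,0,0],"turn":[0,0,0]},
    {"dp":[0.0005,0,0],"turn":[0,0,0]},
    {"dp":[0.0005,0,0],"turn":[0,0,0]},
  ],
)

```text
time: 25.15
tool_pos: [0.3855, -0.3349, 0.0243]
tool_rot: [1.076, 1.571, -1.071]
contact_force: [0.5, -0.5, 0.4]
opening: 0.0321
```

Request:
move_arm(
  deltas=[
    {"dp":[0,0,0],"turn":[0,0,0]},
    {"dp":[0,0,0],"turn":[0,0,0]},
    {"dp":[0,0,0],"turn":[0,0,0]},
    {"dp":[0,0,0],"turn":[0,0,0]},
    {"dp":[0,0,0],"turn":[0,0,0]},
    {"dp":[-0.015,0,0],"turn":[0,0,0]},
    {"dp":[-0.035,0,0],"turn":[0,0,0]},
    {"dp":[-0.065,0,0],"turn":[0,0,0]},
    {"dp":[-0.1,0,0],"turn":[0,0,0]},
    {"dp":[-0.14,0,0],"turn":[0,0,0]},
  ],
  hand=0.054,
)

```text
time: 26.15
tool_pos: [0.3849, -0.3343, 0.1649]
tool_rot: [-1.833, 1.569, 2.304]
contact_force: [1.4, -0.9, -0.3]
opening: 0.0539
```

Request:
move_arm(
  deltas=[
    {"dp":[-0.04,0,0.02],"turn":[0,0,0]},
    {"dp":[-0.08,-0.02,0.05],"turn":[0,0,0]},
    {"dp":[-0.1,-0.04,0.09],"turn":[0,0,0]},
    {"dp":[-0.1,-0.06,0.13],"turn":[0,0,0]},
    {"dp":[-0.1,-0.07,0.16],"turn":[0,0,0]},
    {"dp":[-0.1,-0.07,0.18],"turn":[0,0,0]},
    {"dp":[-0.1,-0.07,0.18],"turn":[0,0,0]},
    {"dp":[-0.1,-0.07,0.18],"turn":[0,0,0]},
  ],
)

```text
time: 26.95
tool_pos: [0.2288, -0.4474, 0.2639]
tool_rot: [-2.745, 1.57, 1.391]
contact_force: [-0.4, 0.4, 0.9]
opening: 0.0537
```

```bash
python3 - <<'E'
from h import *
plan([.3855,-.3345,.0245],-123.2)
for n in("top","scene"):
    im,d=robot.read_camera(n);cv2.imwrite(f"pics/{n}16.png",im[:,:,::-1]);np.save(f"pics/{n}16d.npy",d)
    im=im[120:240,210:370] if n=="top" else im[120:220,230:390]
    cv2.imwrite(f"pics/{n}16c.png",cv2.resize(im[:,:,::-1],None,fx=4.8,fy=4.8,interpolation=cv2.INTER_CUBIC))
E
```

```text
t 26.95 pos [ 0.2288 -0.4474  0.2639] jaw -123.0 q [-1.25  0.27  1.52  0.    1.35  0.9 ] op 0.0537 F [-0.4  0.4  0.9]
 dp [ 0.2395  0.07   -0.1799] turn [ 0.2 -0.   0. ]
```

View pics/top16c.png

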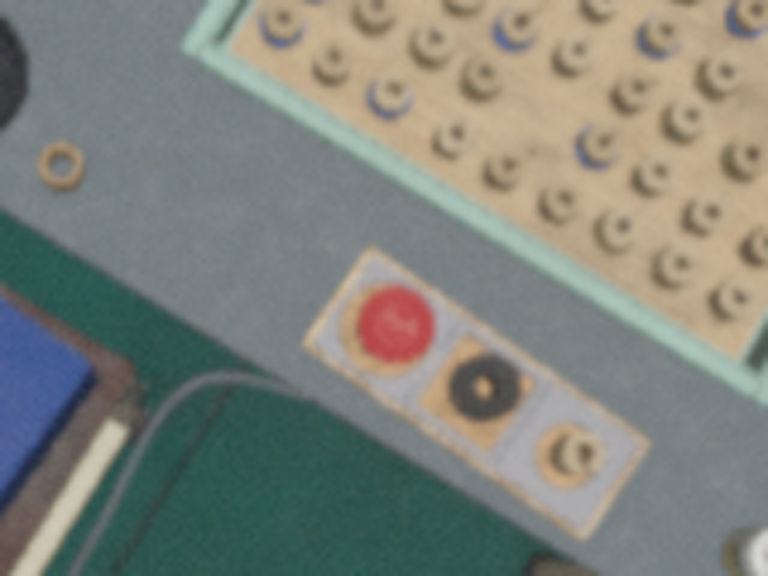

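View pics/scene16c.png

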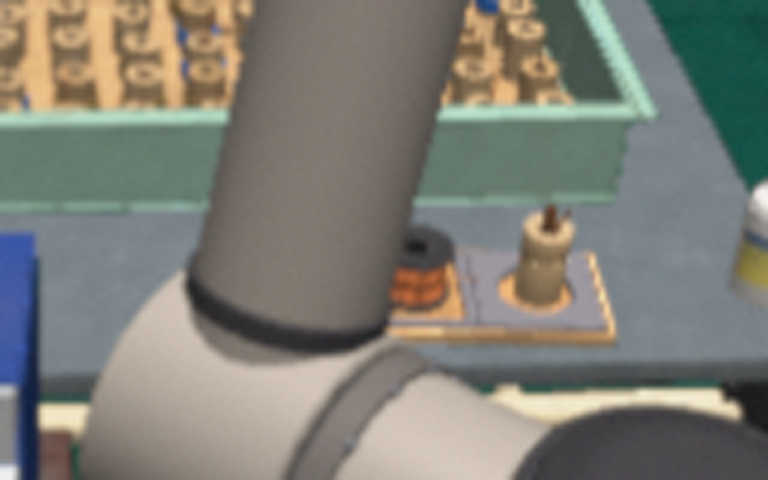

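```bash
python3 - <<'E'
from h import *
im=cv2.imread("pics/top16.png");hsv=cv2.cvtColor(im,cv2.COLOR_BGR2HSV);H,S,V=[hsv[...,i].astype(int) for i in range(3)]
X=cloud("top",np.load("pics/top16d.npy"))
def blob(name,m,box,z,n="top"):
    x0,y0,x1,y1=box;k=np.zeros(m.shape,np.uint8);k[y0:y1,x0:x1]=m[y0:y1,x0:x1]*1
    for c in cv2.findContours(k,cv2.RETR_EXTERNAL,cv2.CHAIN_APPROX_NONE)[0]:
        if cv2.contourArea(c)<20: continue
        w=cv2.minEnclosingCircle(onz(n,c[:,0,:],z)[:,:2].astype(np.float32));M=cv2.moments(c)
        print(name,'px',round(M['m10']/M['m00'],1),round(M['m01']/M['m00'],1),'circ',np.round(w[0],4),round(w[1],4))
        kk=np.zeros(m.shape,np.uint8);cv2.drawContours(kk,[c],-1,1,-1);kk=cv2.erode(kk,np.ones((3,3)))
        Z=X[kk>0][:,2]; print('   z',np.nanpercentile(Z,[10,50,90]).round(4)); P=X[kk>0];P=P[~np.isnan(P[:,0])]
        if len(P)>20: A=np.c_[P[:,:2]-P[:,:2].mean(0),np.ones(len(P))];print('   slope',np.linalg.lstsq(A,P[:,2],rcond=None)[0].round(3))
red=((H<8)|(H>172))&(S>120);cork=(H>8)&(H<28)&(S>75)&(V>120)
blob('tin',red,(275,170,310,205),.029)
blob('tinrec',red|cork,(275,170,302,205),.012)
blob('spool',(V<90),(296,185,325,215),.042)
blob('core+rec',cork|((V>150)&(S>40)),(312,200,342,230),.012)
im=cv2.imread("pics/scene11.png");hsv=cv2.cvtColor(im,cv2.COLOR_BGR2HSV);H,S,V=[hsv[...,i].astype(int) for i in range(3)]
cv2.imwrite("pics/s11t.png",cv2.resize(im[160:195,270:330],None,fx=12,fy=12,interpolation=cv2.INTER_CUBIC))
red=((H<8)|(H>172))&(S>120);v,u=np.where(red[160:195,270:310]);print('scene tin top',u.min()+270,u.max()+270,v.min()+160,v.max()+160,u.mean()+270)
for nm,c,z,r in [('tinseat',(.4775,-.196),.029,.0295),('rec',(.4767,-.194),.012,.0365)]:
    a=np.linspace(0,2*np.pi,40);P=proj("scene",np.c_[c[0]+r*np.cos(a),c[1]+r*np.sin(a),np.full(40,z)]);print(nm,P.min(0).round(1),P.max(0).round(1))
E
```

```text
tin px 291.8 187.4 circ [ 0.4777 -0.1974] 0.0283
   z [0.025  0.0296 0.0342]
   slope [-0.012 -0.012  0.03 ]
tinrec px 290.2 188.3 circ [ 0.4773 -0.1928] 0.0337
   z [0.01   0.0291 0.0339]
   slope [ 0.126 -0.255  0.027]
spool px 310.5 200.4 circ [ 0.4321 -0.2637] 0.0235
   z [0.0112 0.0415 0.046 ]
   slope [-0.18   0.33   0.037]
core+rec px 327.8 214.5 circ [ 0.384  -0.3339] 0.0261
   z [0.0049 0.0357 0.0657]
   slope [ 0.31  -0.963  0.035]
scene tin top 281 299 169 182 290.35748792270533
tinseat [280.6 168.8] [299.1 179.9]
rec [277.8 172. ] [300.5 185.9]
```

View pics/s11t.png

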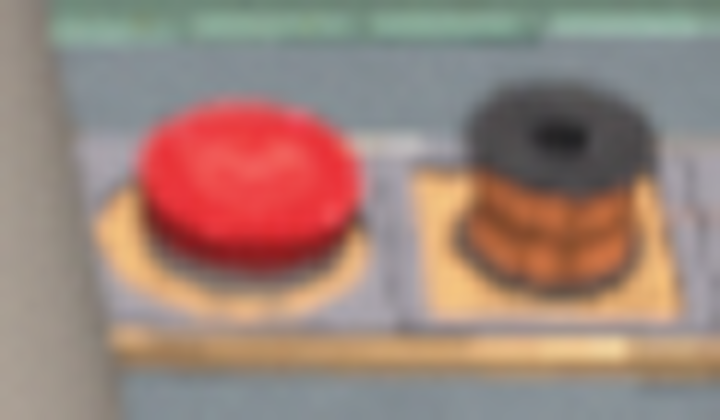

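```bash
python3 - <<'E'
from h import *
print(onz("top",(574/4.8+209.6,449/4.8+119.6),.061))
a=cv2.imread("pics/top16.png");b=cv2.imread("pics/top0.png")
cv2.imwrite("pics/cmp.png",np.hstack([cv2.resize(i[140:200,120:235],None,fx=3.4,fy=3.4,interpolation=cv2.INTER_CUBIC) for i in(b,a)]))
sc=cv2.imread("pics/scene16.png")[155:190,325:370];cv2.imwrite("pics/sc16z.png",cv2.resize(sc,None,fx=12,fy=12,interpolation=cv2.INTER_CUBIC))
p=np.array([.3855,-.335,0]);print(((proj("scene",[p+[0,0,.006],p+[0,0,.061]])-[325,155])*12).round())
E
```

```text
[[ 0.3870255  -0.32816765  0.061     ]]
[[189. 310.]
 [220. 145.]]
```

View pics/cmp.png

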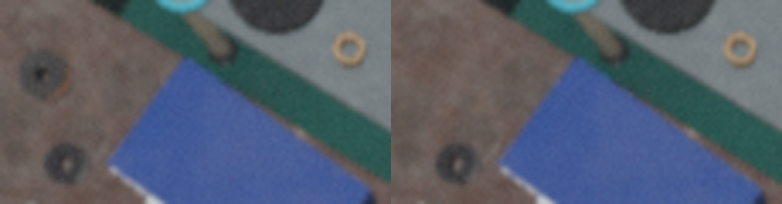

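View pics/sc16z.png

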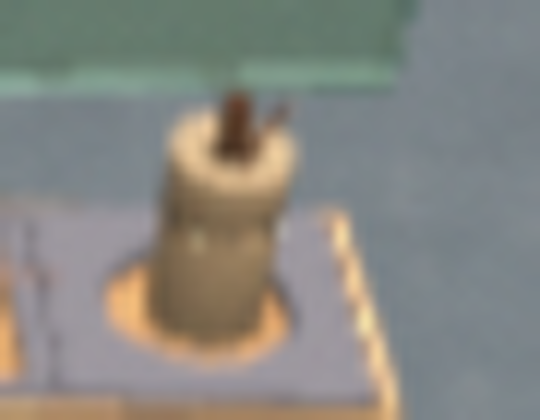

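```bash
python3 -c "
from h import *
print(robot.hand_in())"
```

```text
the job is handed in; nothing more can be done
None
```

I placed the flux tin in the large round recess, then the copper-wire spool in the square recess and the wound core in the small round recess. I then raised the arm clear and handed the job in at about 27 s of the 88 s allowed. The hand-in reports no verdict.

| Part | Distance from recess centre (limit 13 mm) | Height and tilt |
|---|---|---|
| Flux tin | about 4–5 mm | top at 29.6 mm (29.0 expected), slope about 0.01–0.02 rad |
| Copper-wire spool | about 2 mm by the top camera | top at 41.5 mm (42 expected) |
| Wound core | about 1–2 mm by the arm's release point; 6–7 mm by eye from its top ring | height not measured separately; released 6 mm above its pick height; upright in the scene camera |

- **Things left standing:** the bare tube and thread spool look unmoved against the first picture. I saw the glue bottle standing in the last pictures but did not measure it.
- **Disagreements:**
  - The two cameras differed by 2–5 mm on object and recess positions, so I leaned towards the top camera's values.
  - The larger spool measured about 48.5 mm between the jaws against a nominal 51 mm.
  - I gripped the wound core about 10 mm above its middle, because a lower grip would have brought the gripper body down onto its tail. It was held upright and did not slip.

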